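# Show the teapot lid's underside to the inspection camera

## Task

First turn the ring light's dimmer on the base of the inspection camera clockwise to its stop, full brightness. Then lift the lid off the teapot by its tab knob and show its underside to the camera: hold it in the air squarely facing the lens, centred on the lens axis about 18 cm from the glass, and finish while still gripping it there, motionless. Leave the teapot and all the other ware and tools where they are.

Things in the scene. Friction and masses are not known exactly. Their poses are not given: they have to be found in the camera images.
- teapot_lid: Lid on the teapot, fired clay, 0.1 kg: disc 82 mm across, 9 mm thick in the middle; on top a flat upright tab knob 34 mm long, 14 mm thick, its top 39 mm above the origin; below, a flange 60 mm across, 10 mm deep, sits in the pot's mouth (67 mm inside). Origin: centre of the disc's underside, at the rim; z up through the knob, x along the tab's length, y through its thickness. A firm grip is safe.
- teapot: Fired-clay teapot, 0.45 kg, loose on a 15 mm plywood board, left or right of the sugar jar. Body 124 mm across, rim 78 mm across at 94 mm height; spout to its +x (113 mm from the axis, 91 mm high), loop handle to its -x (109 mm from the axis, 92 mm high). Origin: centre of its underside; z up.
- camera_stand: Inspection camera's stand, fixed: steel base plate 160 mm (x) by 270 mm (y), 10 mm thick. On its -y half a U bracket with the tilted camera head, on its +y half a grey housing, 38 mm high, with the dimmer on top. Origin: centre of the plate's underside; its front (-x) looks roughly towards the robot.
- camera_head: Black camera with a ring light 92 mm across round its lens, top edge 155 mm above the table. Origin: centre of the lens glass, 125 mm above the table; z is the lens axis, pointing out: 55 degrees above horizontal, towards the stand's front (-x). Squarely facing it, the lid's z axis points the same way as this z: the lid is tilted 35 degrees, the knob away from the lens.
- focus_point (a point): The point on the lens axis 180 mm out from the glass, 272 mm above the table: where the centre of the lid's underside (the lid's origin) belongs. Axes as camera_head.
- dimmer (a joint): Angle of the ring light's dimmer, rad: 0 is off, grows clockwise seen from above, 4.71 is the end stop (full brightness). It stays where it is left; turning takes about 0.03 N m. Its white index line points to the stand's front (-x) at 0 and to the camera head (the stand's -y) at the stop.
- dimmer_grip (a point): Point on the dimmer's vertical axis at the height to grip, 75 mm above the table. The dimmer is an upright bar grip 38 mm long, 14 mm thick, from 52 to 82 mm above the table; this point's x axis lies along the bar's length and turns with it, z up. The camera head is 140 mm to its side.
- sugar_jar: Bystander: straight-sided clay jar, 94 mm across, 78 mm high, on the ware board beside the teapot. Origin: centre of its underside.
- jar_lid: Bystander: the round-knobbed lid on the sugar jar, 94 mm across. Origin: centre of its underside.
- spare_lid: Bystander: small round-knobbed clay lid on the table, 68 mm across, 34 mm high above its origin. Origin: underside of its disc, 10 mm above the table.
- cup_near: Bystander: clay cup without handle, 70 mm across, 72 mm high, on the robot's side of the table. Origin: centre of its underside.
- cup_far: Bystander: the same cup, beyond the ware board.
- bowl: Bystander: clay bowl 110 mm across, 50 mm high, beyond the ware board. Origin: centre of its underside.
- wood_knife: Bystander: wooden modelling knife 175 mm long lying on the table. Origin: on its underside near the middle.
- loop_tool: Bystander: loop trimming tool 165 mm long lying on the table. Origin: on its underside near the middle.
There are look-alikes about, which are no part of the job. What is shaped like the teapot_lid but purple, turquoise or yellow is not meant.

How it is judged:
By the outcome, as a careful person would: the job done as asked, in the order asked, and still so for the second after the job is handed in, while the arm keeps its last pose, push and grip.
It also fails if it takes over 64 s, if anything falls off the work surface, if the arm or the gripper's body presses on something with over 40 N, if the wrist force passes 120 N, or if a joint passes its speed limit or range.

## Robot

A 6-joint arm with a two-finger parallel gripper is mounted at the origin on the work surface. World frame = base frame: x ahead of the robot, y to its left, z up, the work surface at z = 0. Lengths are in m, angles in rad, forces in N, time in s.
With the tool pointing down it reaches from about 0.275 to 0.75 m from the base axis. Payload 10.2 kg.
Tool frame: the origin (TCP) lies at the very end of the fingers, on their centre line; the grasp point (between the pads) lies 19 mm behind it; z points along the fingers, y is the direction in which the jaws open and shut (so a half turn about z gives the same grasp; the last joint's range is limited). The gripper opens to 85 mm and grips with 20 to 120 N. Pads are 22 mm wide; open, the fingers measure 114 mm over their backs; the gripper's body (76 mm by 85 mm) begins 54 mm behind the grasp point. The pads swing forward as they close: fully open they stand 13 mm farther back than shut.
Start: joints at [-1.46, 0.313, 1.498, -0, 1.331, -0.223], TCP at [0.172, -0.496, 0.208] pointing down, gripper open.
Joint ranges: [-2.94, 2.94], [-0.97, 2.17], [0.19, 2.56], [-1.23, 4.37], [0.02, 3.11], [-2.88, 2.88]. Speed limits (rad/s): [2.39, 2.39, 3.01, 3.14, 3.14, 3.14].

## Interface

Orientations are given as a rotation vector (axis times angle).
In Python, from rig import monitor, get_image, ticket gives the robot as it stands.
- The arm moves only by the tool drive_tool, never from a script. Its argument "steps" is a list that holds one entry, the list of rows, each a list of 5 numbers: the shift along the tool's x, y, z in mm, then the turn about the tool's z in degrees, then the finger opening in mm, from 0 to 85.4. A call has 1 to 8 rows; each row is the pose to reach, as a shift and turn from the pose commanded when the call began, along the tool's axes at that moment; what a row does not reach only later rows make up. A row lasts 1/10 s, in which the tool goes at most 50 mm and 8.59 degrees, less where a joint would pass 70% of its speed; a pose out of reach is approached as far as the arm can. A call with a gripper value outside its range is refused whole. The fingers move at their own pace and stop on an object; "force" is the grip in N (left out, the last holds). Time passes only in rows, so rows that repeat a pose let the fingers close. It gives the time, the measured TCP pose, the force and the opening at its end, in the units of the state.
- monitor.get_obs(): the state, without advancing time (a new reading comes with each control period).
- get_image(name): name is "scene" or "top" or "wrist"; returns a dict with "image" (384x512x3 uint8, red, green, blue), "fovy" (degrees; the focal length in pixels is half the picture's height over the tangent of half this angle, whatever the lens; pixels are square), "cx", "cy" (the principal point, pixels), "k1" (the pictures are not rectified: a ray, as slopes to the right and down, at radius r is drawn at 1 + k1 r^2 times it, then the intrinsics apply), "extrinsics" (4x4, takes a point from world to camera coordinates). Camera axes: x right, y down, z forward; pixel columns grow to the right and rows downward; lengths in m; the calibration is good to about 2 mm. A picture is of the moment at which its call begins. There is no depth.
- ticket.sign_off(): hands the job in, once; it reports no verdict.
The state is a dict: "t": time; "q": joint angles; "dq": joint speeds; "effort": joint torques, N m; "tool_pos": TCP position; "tool_rot": TCP orientation; "contact_force": force on the tool from outside, world axes, zero at the start; "torque": the same for the moment, N m; "gripper_width": finger opening in m.
Only numpy, scipy, OpenCV 4.12 (cv2) and the standard library are available. Lean on these libraries where they do the work, as an engineer would, in place of code of your own. Each camera call takes 0.05 s, during which the arm holds its last target.

## Working session

There is one attempt and no reset: what is moved stays moved. The work goes in short steps, Python scripts to look and compute and a tool call to move; the robot and the scene stay as the last step left them, time stands still between calls to the robot, and variables do not carry over. Pictures are saved under pics/ and viewed, and the job is handed in when it is done.

Besides the shell and the picture viewer there is one more tool, called after "Call:" in YAML: its name, and indented under it one key for each argument. drive_tool: Moves the arm, as the interface text tells. Its arguments: {"type":"object","properties":{"steps":{"type":"array","items":{"type":"array","items":{"type":"array","items":{"type":"number"}}}},"force":{"type":"number"}},"required":["steps"]}

```bash
ls; mkdir -p pics; cat > h.py <<'E'
import numpy as np, cv2
from rig import monitor, get_image, ticket
from scipy.spatial.transform import Rotation as R
def snap(n,fn):
    d=get_image(n); cv2.imwrite('pics/'+fn,d['image'][:,:,::-1]); 
    np.savez('pics/'+fn[:-4]+'.npz',**d); return d
def K(d):
    H=d['image'].shape[0]; f=H/2/np.tan(np.radians(float(d['fovy']))/2); return f
def ray(d,u,v):
    f=K(d); a=np.array([(u-d['cx'])/f,(v-d['cy'])/f]); k=float(d['k1']); s=a.copy()
    for _ in range(50): s=a/(1+k*(s@s))
    E=d['extrinsics']; r=E[:3,:3].T@np.array([s[0],s[1],1]); c=-E[:3,:3].T@E[:3,3]
    return c,r/np.linalg.norm(r)
def onz(d,u,v,z):
    c,r=ray(d,u,v); return c+r*(z-c[2])/r[2]
def proj(d,p):
    E=d['extrinsics']; q=E[:3,:3]@np.array(p)+E[:3,3]; s=q[:2]/q[2]; s=s*(1+float(d['k1'])*(s@s)); return s*K(d)+[d['cx'],d['cy']]
def tri(L):
    A=np.zeros((3,3));b=np.zeros(3)
    for c,r in L:
        P=np.eye(3)-np.outer(r,r);A+=P;b+=P@c
    p=np.linalg.solve(A,b); return p,[np.linalg.norm((np.eye(3)-np.outer(r,r))@(p-c)) for c,r in L]
def load(fn): return dict(np.load('pics/'+fn+'.npz'))
E
python3 - <<'E'
from h import *
o=monitor.get_obs();print(o)
for n in ('scene','top','wrist'):
    d=snap(n,n+'0.png'); E=d['extrinsics'];print(n,d['fovy'],d['cx'],d['cy'],d['k1'],-E[:3,:3].T@E[:3,3],E[2,:3])
E
```

```text
pics
{'t': 0.0, 'q': array([-1.46042194e+00,  3.13467667e-01,  1.49843759e+00, -1.60260191e-05,
        1.33098684e+00, -2.23395649e-01]), 'dq': array([-0.00051777,  0.00034262, -0.00049939,  0.00040828, -0.00023192,
       -0.000913  ]), 'effort': array([ 3.57877187e-03, -4.12267148e+01, -2.59743530e+01, -1.17408564e-05,
        4.19747332e-03,  3.39599687e-06]), 'tool_pos': array([ 0.17194824, -0.4957427 ,  0.20742586]), 'tool_rot': array([-3.09666526e+00, -5.21644775e-01, -9.08372980e-05]), 'contact_force': array([-0.26122974, -0.62763797,  0.01575752]), 'torque': array([-0.01492065,  0.03059365, -0.03683593]), 'gripper_width': 0.08543950699166969}
scene 55.4844144196893 255.0204185053154 195.1777017741918 0.028411245469431582 [ 1.17980836 -0.32700343  0.8515436 ] [-0.64446517  0.34152317 -0.68412467]
top 49.720245872943224 254.13893155671764 199.01632771792313 0.014490804555610085 [0.45061855 0.0267162  1.36670929] [ 0.06238764  0.0093855  -0.99800786]
wrist 68.21005864537284 255.16670044581198 190.73279745563983 -0.008816823205839248 [ 0.23895911 -0.4721481   0.37242299] [-0.26509547 -0.09039077 -0.95997599]
```

```bash
python3 -c "
import cv2
for n in ('scene','top'):
    im=cv2.imread('pics/%s0.png'%n); cv2.imwrite('pics/%s0b.png'%n,cv2.resize(im,(800,600),interpolation=cv2.INTER_CUBIC))"
```

```text
(no output)
```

View pics/scene0b.png

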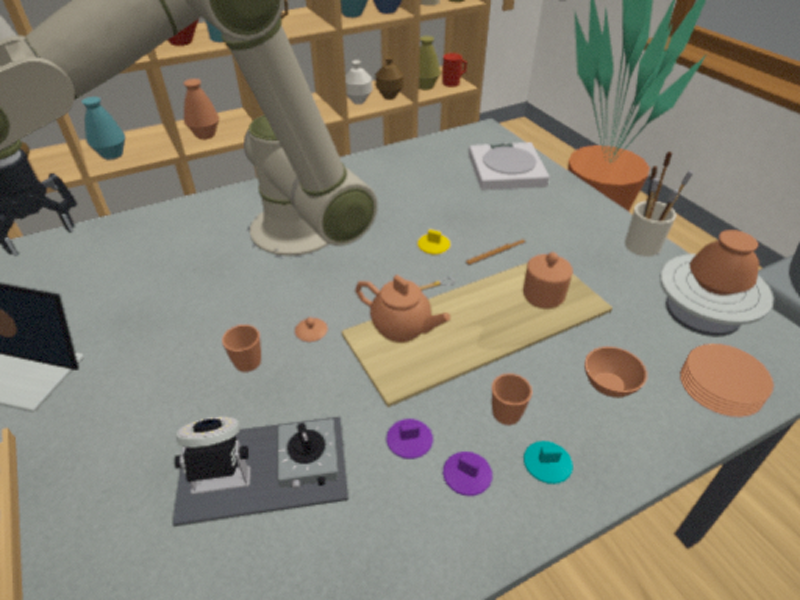

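View pics/top0b.png

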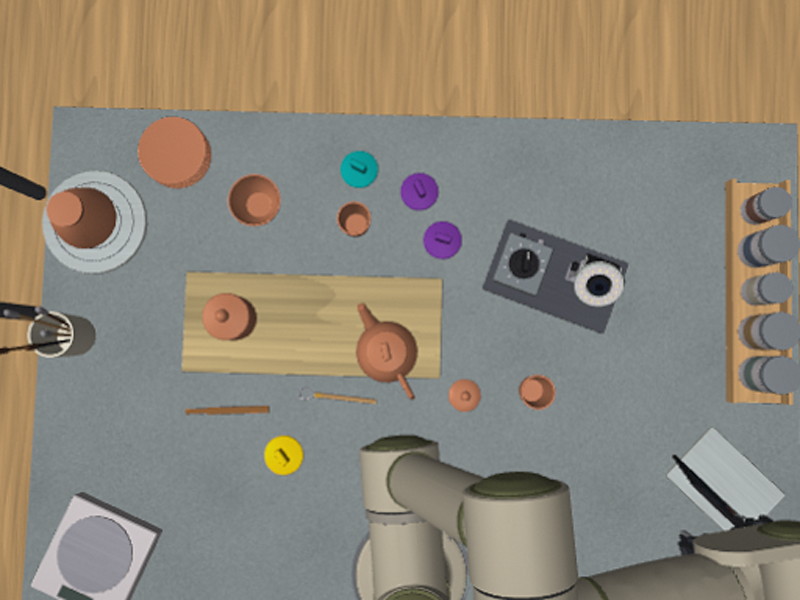

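View pics/wrist0.png

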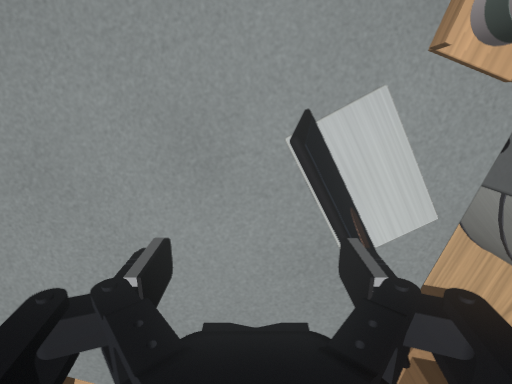

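The tool can only turn about its own vertical axis. The 35° lid tilt will therefore have to come from pivoting the tab between the pads, by pushing the rim against something fixed. I'll measure the scene first.

```bash
python3 - <<'E'
from h import *
t=load('top0'); s=load('scene0')
a=t['image'][125:225,290:420][:,:,::-1]; b=t['image'][185:265,210:290][:,:,::-1]
c=s['image'][170:225,220:300][:,:,::-1]; e=s['image'][255:335,105:230][:,:,::-1]
def rs(x): return cv2.resize(x,(400,300),interpolation=cv2.INTER_CUBIC)
cv2.imwrite('pics/z0.png',np.vstack([np.hstack([rs(a),rs(b)]),np.hstack([rs(e),rs(c)])]))
for n,(u,v) in dict(corTL=(55,108),corR=(797,124),leftlow=(25,590)).items(): print(n,onz(t,u*.64,v*.64,0).round(3))
E
```

```text
corTL [0.955 0.788 0.   ]
corR [ 0.957 -0.801  0.   ]
leftlow [-0.058  0.788  0.   ]
```

View pics/z0.png

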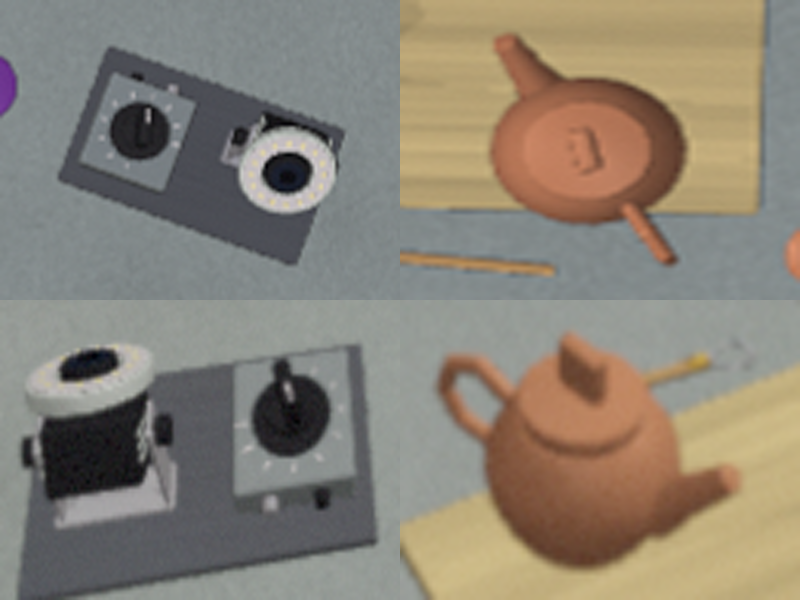

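```bash
python3 - <<'E'
from h import *
t=load('top0'); s=load('scene0')
# plate corners in top (zoom coords -> px)
for (x,y) in [(110,47),(343,130),(297,265),(60,180)]:
    print('plate',onz(t,290+x*130/400,125+y/3,0.010).round(4))
for (x,y) in [(112,72),(197,101),(163,191),(80,159)]: print('housing top',onz(t,290+x*130/400,125+y/3,0.038).round(4))
I=t['image'].astype(int)
def big(d,x0,y0,w,h,k,fn):
    cv2.imwrite('pics/'+fn,cv2.resize(d['image'][y0:y0+h,x0:x0+w][:,:,::-1],None,fx=k,fy=k,interpolation=cv2.INTER_CUBIC))
big(t,305,140,60,50,12,'zd.png'); big(s,180,260,50,50,12,'zs.png')
big(t,225,205,50,40,14,'zl.png'); big(s,240,170,45,45,12,'zls.png')
E
```

```text
plate [ 0.7346 -0.1919  0.01  ]
plate [ 0.6488 -0.441   0.01  ]
plate [ 0.4999 -0.3933  0.01  ]
plate [ 0.5862 -0.141   0.01  ]
housing top [ 0.7016 -0.1899  0.038 ]
housing top [ 0.6723 -0.2792  0.038 ]
housing top [ 0.5744 -0.245   0.038 ]
housing top [ 0.6066 -0.158   0.038 ]
```

View pics/zd.png

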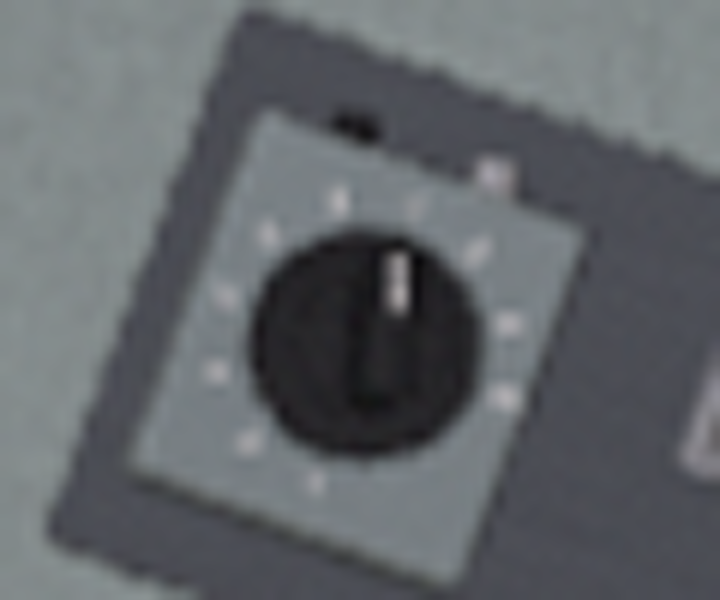

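View pics/zs.png

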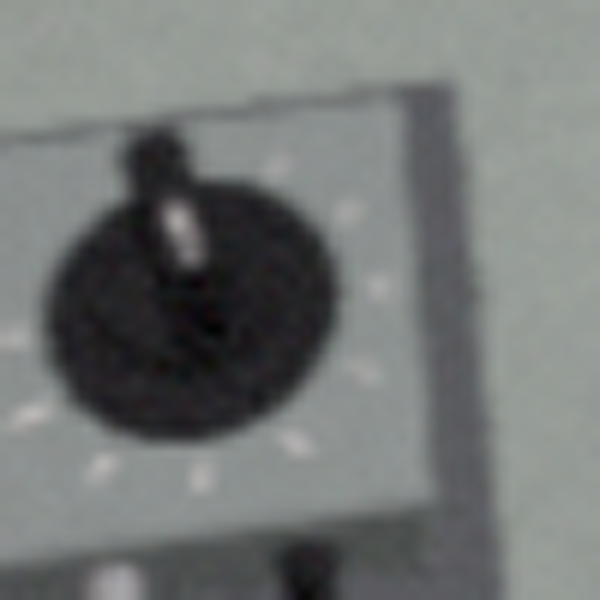

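View pics/zl.png

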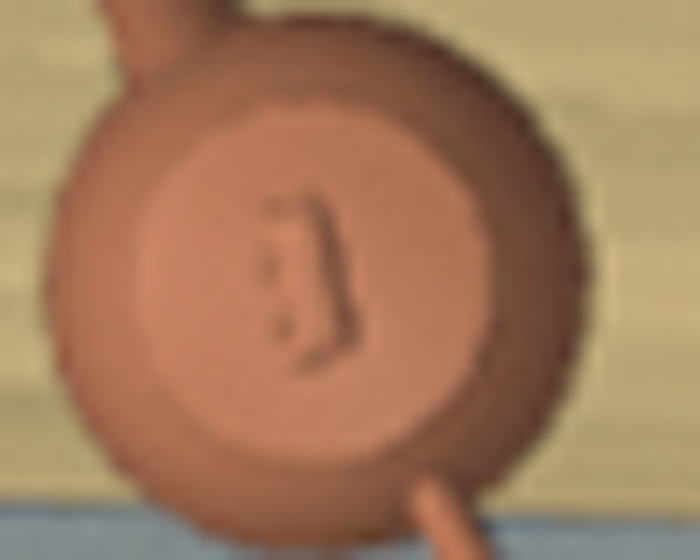

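View pics/zls.png

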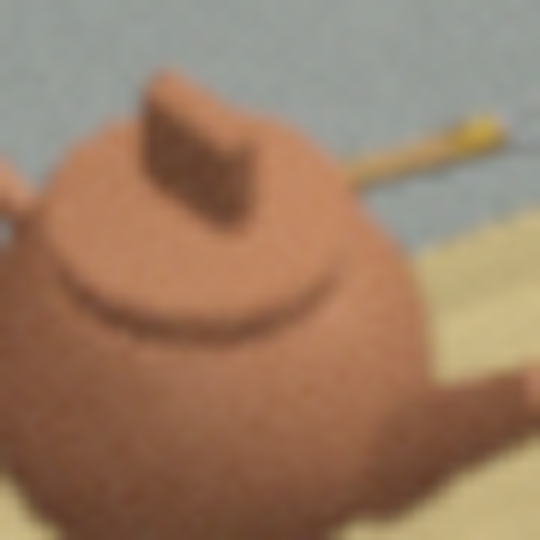

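```bash
python3 - <<'E'
from h import *
t=load('top0'); s=load('scene0')
T=lambda x,y:(305+(x+.5)/12-.5,140+(y+.5)/12-.5)
S=lambda x,y:(180+(x+.5)/12-.5,260+(y+.5)/12-.5)
print('disc',tri([ray(t,*T(367,345)),ray(s,*S(191,310))]), onz(t,*T(367,345),.050))
print('idx',tri([ray(t,*T(397,283)),ray(s,*S(185,232))]))
a=onz(t,*T(397,283),.082);b=onz(t,*T(378,400),.08);print('bar',a,b,np.degrees(np.arctan2(*(a-b)[1::-1])))
L=lambda x,y:(225+(x+.5)/14-.5,205+(y+.5)/14-.5)
M=lambda x,y:(240+(x+.5)/12-.5,170+(y+.5)/12-.5)
print('lid disc',onz(t,*L(315,280),.117))
P=[onz(t,*L(*p),.148) for p in [(262,208),(312,190),(355,345),(305,368)]]
print('tab',np.round(P,4),np.mean(P,0))
print('tabtop scene',[onz(s,*M(*p),.148).round(4) for p in [(148,92),(172,72),(258,145),(240,165)]])
E
```

```text
disc (array([ 0.64019237, -0.21715518,  0.03821453]), [np.float64(0.0018455003148723824), np.float64(0.0018455003148724106)]) [ 0.63786648 -0.21671797  0.05      ]
idx (array([ 0.65045604, -0.21708597,  0.08075247]), [np.float64(0.001570229146500202), np.float64(0.0015702291465001512)])
bar [ 0.64971431 -0.21833188  0.082     ] [ 0.6192933  -0.21423067  0.08      ] -7.678044084057453
lid disc [0.45123677 0.05781027 0.117     ]
tab [[0.466  0.0686 0.148 ]
 [0.4701 0.0582 0.148 ]
 [0.4379 0.0483 0.148 ]
 [0.4328 0.0586 0.148 ]] [0.45167129 0.05841871 0.148     ]
tabtop scene [array([0.4437, 0.0526, 0.148 ]), array([0.4397, 0.0615, 0.148 ]), array([0.4741, 0.0671, 0.148 ]), array([0.4785, 0.0597, 0.148 ])]
```

```bash
cat >> h.py <<'E'
def Rt(o=None):
    o=o or monitor.get_obs(); return R.from_rotvec(o['tool_rot']).as_matrix()
def yaw(o=None):
    M=Rt(o); return np.degrees(np.arctan2(M[1,0],M[0,0]))
def to(p,psi=None):
    o=monitor.get_obs(); M=Rt(o); d=M.T@(np.array(p)-o['tool_pos'])*1000
    print('t',round(o['t'],2),'pos',o['tool_pos'].round(4),'yaw',yaw(o).round(2),'q',np.degrees(o['q']).round(1),'F',o['contact_force'].round(1),'w',round(o['gripper_width']*1000,1))
    print('shift mm',d.round(1), 'turn', None if psi is None else round(yaw(o)-psi,1),'tilt',np.degrees(np.arccos(-M[2,2])).round(2))
E
python3 -c "
from h import *
to([.62,-.217,.26],172)"
```

```text
t 0.15 pos [ 0.172  -0.4958  0.2076] yaw 19.12 q [-83.7  17.9  85.8   0.   76.3 -12.8] F [ 0.5  0.3 -0.7] w 85.1
shift mm [ 514.7 -116.7  -52.2] turn -152.9 tilt 0.05
```

Call:
drive_tool:
  steps:
    - [[0,0,-50,-8,60],[50,-12,-52,-16,60],[100,-24,-52,-24,60],[150,-35,-52,-32,60],[200,-47,-52,-40,60],[250,-58,-52,-48,60],[300,-70,-52,-56,60],[350,-80,-52,-64,60]]

```text
t: 0.95
tool_pos: [0.4701, -0.3088, 0.2599]
tool_rot: [-2.344, -2.091, 0.0]
contact_force: [0.0, -1.5, 0.3]
gripper_width: 0.0601
```

```bash
python3 -c "
from h import *
to([.62,-.217,.26],172)"
```

```text
t 0.95 pos [ 0.4701 -0.3088  0.2599] yaw 83.46 q [-45.2  21.   73.8  -0.   85.2 -38.7] F [ 0.  -1.5  0.3] w 60.1
shift mm [ 1.083e+02  1.384e+02 -1.000e-01] turn -88.5 tilt 0.01
```

Call:
drive_tool:
  steps:
    - [[27,35,0,-8,60],[54,69,0,-16,60],[80,100,0,-24,60],[95,122,0,-32,60],[99,127,0,-40,60],[99,127,0,-48,60],[99,127,0,-56,60],[99,127,0,-64,60]]

```text
t: 1.75
tool_pos: [0.6066, -0.2272, 0.2595]
tool_rot: [-0.88, -3.015, -0.0]
contact_force: [-0.9, 0.2, -1.1]
gripper_width: 0.06
```

Call:
drive_tool:
  steps:
    - [[0,0,0,-8,60],[0,0,0,-16,60],[0,0,0,-24,60],[0,0,0,-24,60]]

```text
t: 2.15
tool_pos: [0.6065, -0.2273, 0.2596]
tool_rot: [-0.241, -3.132, -0.0]
contact_force: [1.1, -0.3, 0.6]
gripper_width: 0.0604
```

```bash
python3 -c "
from h import *
to([.64,-.217,.12],172)
d=snap('wrist','w1.png')
print(proj(d,[.64,-.217,.082]))
"
```

```text
t 2.15 pos [ 0.6065 -0.2273  0.2596] yaw 171.19 q [ -30.9   33.    55.8   -0.    91.2 -112.1] F [ 1.1 -0.3  0.6] w 60.4
shift mm [-31.6  15.3 139.6] turn -0.8 tilt 0.04
[267.02091672 193.14363898]
```

View pics/w1.png

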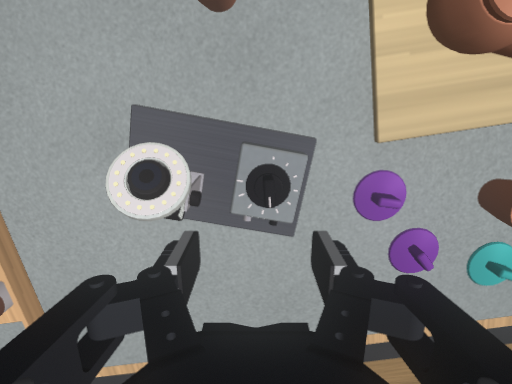

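```bash
python3 - <<'E'
from h import *
d=load('w1')
cv2.imwrite('pics/w1z.png',cv2.resize(d['image'][140:240,90:330][:,:,::-1],None,fx=3.3,fy=5,interpolation=cv2.INTER_CUBIC))
cv2.imwrite('pics/w1d.png',cv2.resize(d['image'][155:220,235:305][:,:,::-1],None,fx=9,fy=9,interpolation=cv2.INTER_CUBIC))
E
```

```text
(no output)
```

View pics/w1d.png

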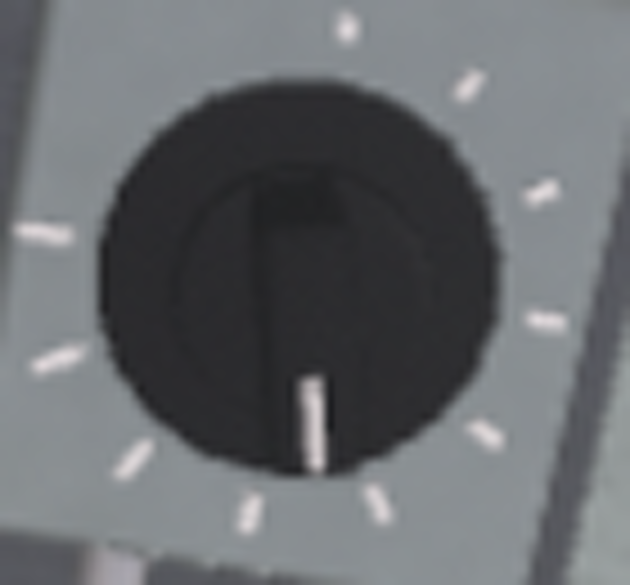

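```bash
python3 - <<'E'
from h import *
d=load('w1');t=load('top0');s=load('scene0')
W=lambda x,y:(235+(x+.5)/9-.5,155+(y+.5)/9-.5)
T=lambda x,y:(305+(x+.5)/12-.5,140+(y+.5)/12-.5)
S=lambda x,y:(180+(x+.5)/12-.5,260+(y+.5)/12-.5)
for z in (.04,.045,.05): print(z,onz(d,*W(299,277),z),onz(t,*T(367,345),z))
print(tri([ray(d,*W(299,277)),ray(t,*T(367,345)),ray(s,*S(191,310))]))
a=onz(d,*W(317,470),.082);b=onz(d,*W(313,380),.082);print(a,b,np.degrees(np.arctan2(*(a-b)[1::-1])))
u=(a-b)[:2]/np.linalg.norm((a-b)[:2]); print('axis from tip',a[:2]-u*.019)
E
```

```text
0.04 [ 0.64159279 -0.21443704  0.04      ] [ 0.63928857 -0.21856678  0.04      ]
0.045 [ 0.64021766 -0.21445712  0.045     ] [ 0.63857752 -0.21764237  0.045     ]
0.05 [ 0.63884254 -0.2144772   0.05      ] [ 0.63786648 -0.21671797  0.05      ]
(array([ 0.64086843, -0.21621649,  0.03961347]), [np.float64(0.001952020819790924), np.float64(0.0028529996308343138), np.float64(0.0010818474278352689)])
[ 0.65858093 -0.21611632  0.082     ] [ 0.64521003 -0.21479282  0.082     ] -5.652938123433373
axis from tip [ 0.63967333 -0.21424478]
```

```bash
python3 -c "
from h import *
to([.6398,-.2152,.056],174)"
```

```text
t 2.2 pos [ 0.6065 -0.2273  0.2597] yaw 170.95 q [ -30.9   33.    55.8    0.    91.2 -111.8] F [ 0.3 -0.9 -0.3] w 59.7
shift mm [-31.1  17.1 203.7] turn -3.0 tilt 0.03
```

Call:
drive_tool:
  steps:
    - [[-31,17,30,-3,50],[-31,17,70,-3,50],[-31,17,110,-3,50],[-31,17,150,-3,50],[-31,17,180,-3,50],[-31,17,195,-3,50],[-31,17,204,-3,50],[-31,17,204,-3,50]]
  force: 30

```text
t: 3.0
tool_pos: [0.6399, -0.2154, 0.0559]
tool_rot: [-0.163, -3.137, -0.0]
contact_force: [-0.2, -0.5, 0.6]
gripper_width: 0.0499
```

```bash
python3 -c "
from h import *
to([.6398,-.2152,.056],174)
d=snap('wrist','w2.png')
"
```

```text
t 3.0 pos [ 0.6399 -0.2154  0.0559] yaw 174.05 q [ -28.5   44.6   66.5    0.    69.  -112.6] F [-0.2 -0.5  0.6] w 49.9
shift mm [ 0.1  0.2 -0.1] turn 0.1 tilt 0.01
```

View pics/w2.png

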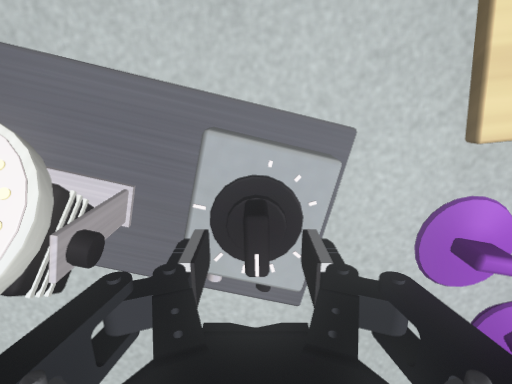

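The bar sits midway between the jaws at about (256, 245), so I'll close on it.

Call:
drive_tool:
  steps:
    - [[0,0,0,0,5],[0,0,0,0,5],[0,0,0,0,5],[0,0,0,0,5],[0,0,0,0,5],[0,0,0,0,5]]
  force: 30

```text
t: 3.65
tool_pos: [0.6404, -0.2151, 0.0572]
tool_rot: [0.161, 3.136, -0.0]
contact_force: [-0.1, 3.1, 5.8]
gripper_width: 0.0121
```

Call:
drive_tool:
  steps:
    - [[0,0,0,5,5],[0,0,0,12,5],[0,0,0,19,5],[0,0,0,26,5],[0,0,0,33,5],[0,0,0,40,5],[0,0,0,46,5],[0,0,0,52,5]]

```text
t: 4.45
tool_pos: [0.6412, -0.2137, 0.0572]
tool_rot: [1.524, 2.745, 0.005]
contact_force: [4.1, 8.6, 6.1]
gripper_width: 0.0117
```

```bash
python3 -c "
from h import *
to([.6398,-.2152,.056],71);print(monitor.get_obs()['torque'])
"
```

```text
t 4.45 pos [ 0.6412 -0.2137  0.0572] yaw 121.91 q [-28.4  44.5  66.4   0.2  68.9 -60.4] F [4.1 8.6 6.1] w 11.7
shift mm [-0.6 -1.9  1.2] turn 50.9 tilt 0.21
[ 1.54119955 -0.6499198   0.0911009 ]
```

Call:
drive_tool:
  steps:
    - [[1,2,-1,7,5],[1,2,-1,14,5],[1,2,-1,21,5],[1,2,-1,28,5],[1,2,-1,34,5],[1,2,-1,40,5],[1,2,-1,44,5],[1,2,-1,44,5]]

```text
t: 5.25
tool_pos: [0.6426, -0.2131, 0.0574]
tool_rot: [2.439, 1.976, 0.005]
contact_force: [8.7, 2.6, -1.7]
gripper_width: 0.0118
```

```bash
python3 -c "
from h import *
to([.6398,-.2152,.056],71);print(monitor.get_obs()['torque'])
d=snap('wrist','w3.png')
"
```

```text
t 5.25 pos [ 0.6426 -0.2131  0.0574] yaw 78.02 q [-28.3  44.6  66.2   0.1  68.9 -16.3] F [ 8.7  2.6 -1.7] w 11.8
shift mm [-2.6 -2.3  1.4] turn 7.0 tilt 0.25
[ 0.37987204 -1.4423094  -0.03311723]
```

View pics/w3.png

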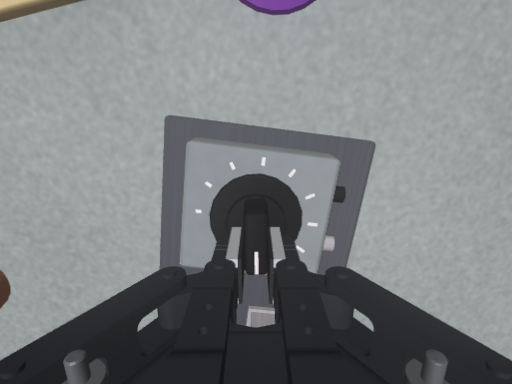

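Call:
drive_tool:
  steps:
    - [[0,2,0,3,5],[0,2,0,6,5],[0,2,0,9,5],[0,2,0,11,5],[0,2,0,13,5],[0,2,0,13,5]]

```text
t: 5.9
tool_pos: [0.6431, -0.2133, 0.0573]
tool_rot: [-2.647, -1.692, -0.001]
contact_force: [0.3, 4.4, 2.1]
gripper_width: 0.0117
```

```bash
python3 -c "
from h import *
to([.6398,-.2152,.056],71);print(monitor.get_obs()['torque'])
d=snap('wrist','w4.png')
"
```

```text
t 5.9 pos [ 0.6431 -0.2133  0.0573] yaw 65.17 q [-28.2  44.8  65.9   0.   69.3  -3.4] F [0.3 4.4 2.1] w 11.7
shift mm [-3.1 -2.2  1.3] turn -5.8 tilt 0.03
[ 0.64609777 -0.06178555  0.5514171 ]
```

View pics/w4.png

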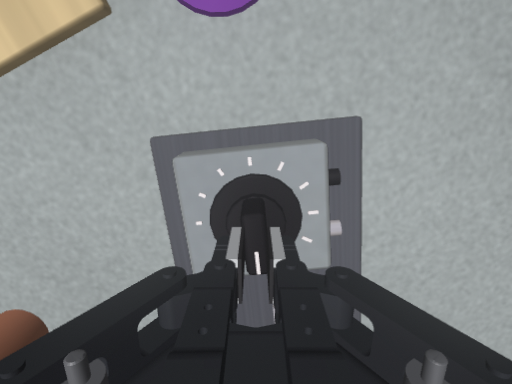

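Call:
drive_tool:
  steps:
    - [[0,2,0,13,50],[0,2,0,13,50],[0,2,0,13,50],[0,2,0,13,50]]

```text
t: 6.35
tool_pos: [0.6447, -0.215, 0.0569]
tool_rot: [2.82, 1.383, -0.0]
contact_force: [-1.3, -0.1, -0.2]
gripper_width: 0.0499
```

```bash
python3 -c "
from h import *
to([.452,.058,.25],15)"
```

```text
t 6.35 pos [ 0.6447 -0.215   0.0569] yaw 52.25 q [-28.3  45.1  65.4  -0.   69.5   9.5] F [-1.3 -0.1 -0.2] w 49.9
shift mm [  97.8 -319.4 -193.1] turn 37.3 tilt 0.02
```

Call:
drive_tool:
  steps:
    - [[0,0,-30,0,60],[0,0,-75,0,60],[0,0,-120,0,60],[0,0,-165,0,60],[0,0,-195,0,60],[0,0,-195,0,60]]

```text
t: 6.95
tool_pos: [0.6458, -0.2154, 0.2573]
tool_rot: [2.814, 1.38, 0.008]
contact_force: [0.6, -0.5, 0.2]
gripper_width: 0.0597
```

```bash
python3 -c "
from h import *
to([.452,.058,.25],15)
d=snap('wrist','w5.png')
d=snap('top','t5.png')
cv2.imwrite('pics/t5z.png',cv2.resize(d['image'][125:225,290:420][:,:,::-1],(780,600),interpolation=cv2.INTER_CUBIC))
"
```

```text
t 6.95 pos [ 0.6458 -0.2154  0.2573] yaw 52.24 q [-28.3  37.8  48.3  -0.   93.3   9.5] F [ 0.6 -0.5  0.2] w 59.7
shift mm [  97.4 -320.7    4.6] turn 37.2 tilt 0.52
```

View pics/w5.png

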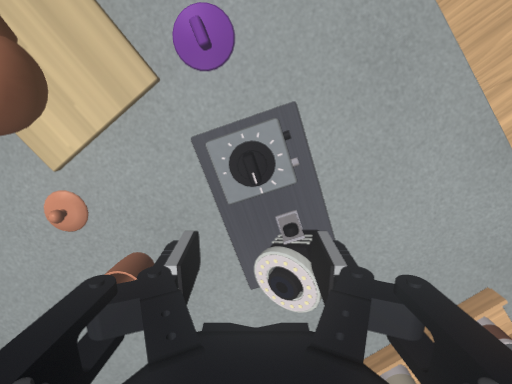

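```bash
python3 -c "
from h import *
d=load('w5')
cv2.imwrite('pics/w5z.png',cv2.resize(d['image'][95:325,180:350][:,:,::-1],None,fx=3.5,fy=2.6,interpolation=cv2.INTER_CUBIC))
cv2.imwrite('pics/w5d.png',cv2.resize(d['image'][130:205,205:305][:,:,::-1],None,fx=8,fy=8,interpolation=cv2.INTER_CUBIC))
"
```

```text
(no output)
```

View pics/w5z.png

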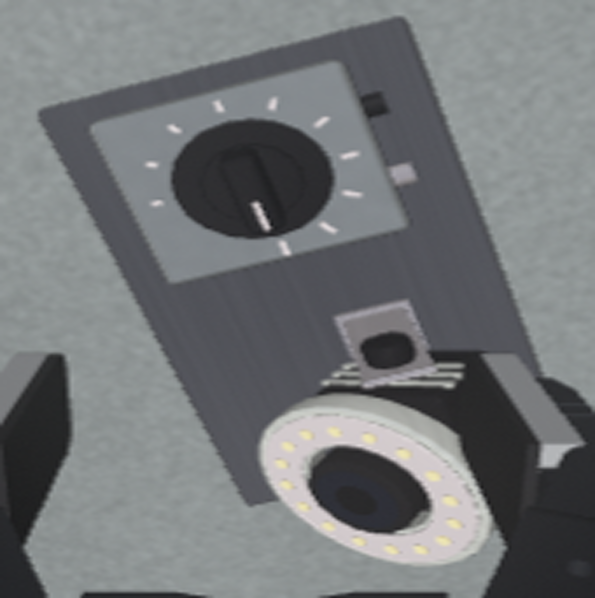

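View pics/w5d.png

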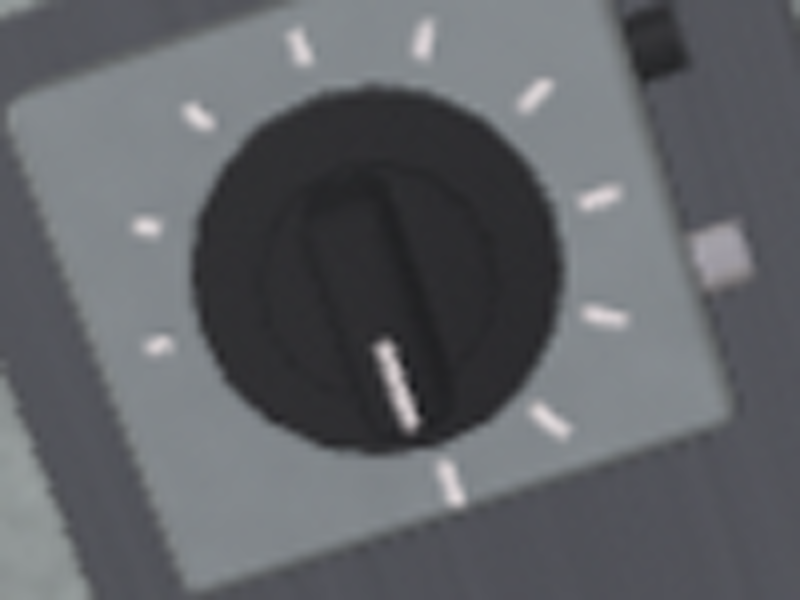

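```bash
python3 - <<'E'
from h import *
d=load('w5');t=load('top0');t5=load('t5');s=load('scene0')
a=lambda x,y:(180+(x+.5)/3.5-.5,95+(y+.5)/2.6-.5)
print('plate corners w5',[onz(d,*a(*p),.010).round(4) for p in [(38,115),(403,15),(250,505)]])
print('ring w5',onz(d,*a(374,480),.125),'glass',onz(d,*a(370,490),.125))
def ring(im,x0,y0,x1,y1):
    h=cv2.cvtColor(im,cv2.COLOR_RGB2HSV)[y0:y1,x0:x1]; m=((h[:,:,2]>185)&(h[:,:,1]<60)).astype(np.uint8)
    c=max(cv2.findContours(m,0,1)[0],key=cv2.contourArea); e=cv2.fitEllipse(cv2.convexHull(c)); return (e[0][0]+x0,e[0][1]+y0),e[1:]
for n,im,b in [('top',t,(355,155,410,205)),('scene',s,(105,260,160,300)),('w5',d,(245,235,330,320))]:
    c,e=ring(im['image'],*b); print(n,c,e,onz(im,*c,.125))
cv2.imwrite('pics/hd.png',np.hstack([cv2.resize(t['image'][155:205,355:410][:,:,::-1],(400,400)),cv2.resize(s['image'][260:310,105:160][:,:,::-1],(400,400))]))
E
```

```text
plate corners w5 [array([ 0.5916, -0.1364,  0.01  ]), array([ 0.7407, -0.1855,  0.01  ]), array([ 0.506 , -0.3866,  0.01  ])]
ring w5 [ 0.59852892 -0.33864273  0.125     ] glass [ 0.59430004 -0.34210467  0.125     ]
top (382.96157455444336, 181.91978073120117) ((25.08523178100586, 30.058870315551758), 83.79447937011719) [ 0.58962094 -0.34643843  0.125     ]
scene (139.1320915222168, 272.72371768951416) ((10.228477478027344, 22.10103416442871), 71.09878540039062) [ 0.60303626 -0.33201141  0.125     ]
w5 (286.80367279052734, 281.38269424438477) ((47.191253662109375, 74.58450317382812), 130.5386199951172) [ 0.59712562 -0.34119473  0.125     ]
```

View pics/hd.png

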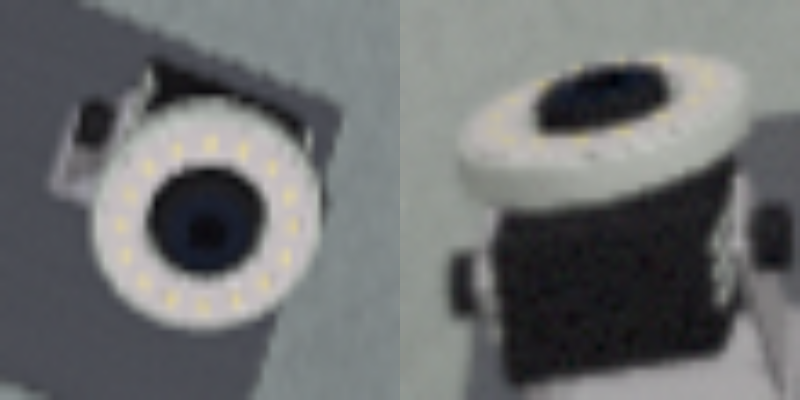

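```bash
python3 - <<'E'
from h import *
d=snap('wrist','w6.png');t=load('top0')
to([.452,.058,.25],15)
a=lambda x,y:(180+(x+.5)/3.5-.5,95+(y+.5)/2.6-.5)
def ring(im,x0,y0,x1,y1):
    h=cv2.cvtColor(im,cv2.COLOR_RGB2HSV)[y0:y1,x0:x1]; m=((h[:,:,2]>185)&(h[:,:,1]<60)).astype(np.uint8)
    c=max(cv2.findContours(m,0,1)[0],key=cv2.contourArea); e=cv2.fitEllipse(cv2.convexHull(c)); return (e[0][0]+x0,e[0][1]+y0),e[1:]
c,e=ring(d['image'],245,235,330,320);print(c,e,onz(d,*c,.125))
c2,_=ring(t['image'],355,155,410,205)
print(tri([ray(d,*c),ray(t,*c2)]))
h=cv2.cvtColor(d['image'],cv2.COLOR_RGB2GRAY)
m=((h<112)).astype(np.uint8); m[:, :]*=1
cv2.imwrite('pics/w6z.png',cv2.resize(d['image'][95:325,180:350][:,:,::-1],None,fx=3.5,fy=2.6,interpolation=cv2.INTER_CUBIC))
for p in [(38,115),(403,15),(250,505)]: print(onz(d,*a(*p),.010))
E
```

```text
t 7.1 pos [ 0.6444 -0.2146  0.2505] yaw 52.18 q [-28.3  38.1  48.8  -0.   93.2   9.5] F [-0.  -0.6 -0.8] w 60.2
shift mm [  97.4 -319.1    1.2] turn 37.2 tilt 0.13
(289.1485061645508, 283.862735748291) ((47.18927764892578, 75.9425048828125), 131.77523803710938) [ 0.59687848 -0.34090227  0.125     ]
(array([ 0.59154106, -0.35157741,  0.10795391]), [np.float64(1.931749644501043e-05), np.float64(1.9317496444993504e-05)])
[ 0.58972142 -0.1349787   0.01      ]
[ 0.73691671 -0.18351849  0.01      ]
[ 0.5052199  -0.38198855  0.01      ]
```

View pics/w6z.png

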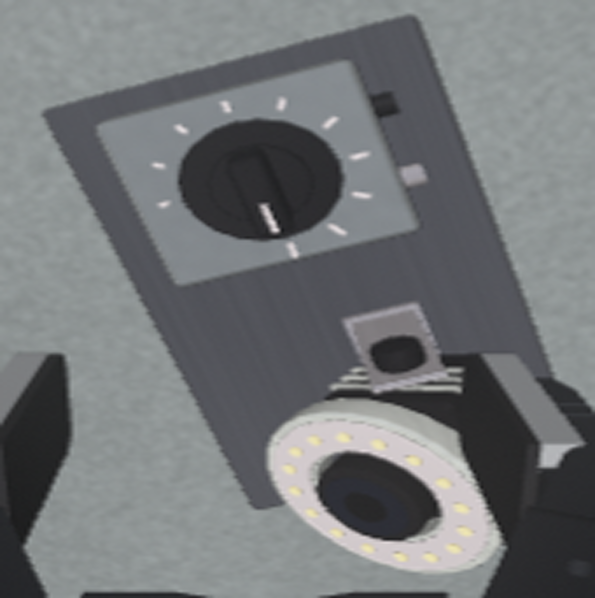

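Call:
drive_tool:
  steps:
    - [[12,-40,0,5,60],[25,-85,0,10,60],[39,-130,0,15,60],[53,-175,0,20,60],[67,-220,0,26,60],[80,-262,0,32,60],[91,-298,0,38,60],[97,-319,0,38,60]]

```text
t: 7.9
tool_pos: [0.4503, 0.0597, 0.2508]
tool_rot: [-3.117, -0.385, 0.004]
contact_force: [1.3, -0.3, -0.4]
gripper_width: 0.06
```

Call:
drive_tool:
  steps:
    - [[0,0,0,0,60],[0,0,0,0,60],[0,0,0,0,60]]

```text
t: 8.2
tool_pos: [0.4528, 0.0571, 0.2513]
tool_rot: [-3.118, -0.386, 0.002]
contact_force: [-0.3, -0.1, -0.8]
gripper_width: 0.06
```

```bash
python3 - <<'E'
from h import *
d=snap('wrist','w7.png')
to([.452,.058,.127],15)
print(proj(d,[.452,.058,.148]))
cv2.imwrite('pics/w7z.png',cv2.resize(d['image'][120:270,170:350][:,:,::-1],None,fx=4.4,fy=4,interpolation=cv2.INTER_CUBIC))
E
```

```text
t 8.25 pos [0.4528 0.057  0.2514] yaw 14.08 q [-7.6  7.4 92.4 -0.  80.2 68.3] F [ 0.4  0.3 -0.1] w 60.1
shift mm [ -0.4  -1.1 124.4] turn -0.9 tilt 0.07
[254.76078672 183.96034941]
```

View pics/w7.png

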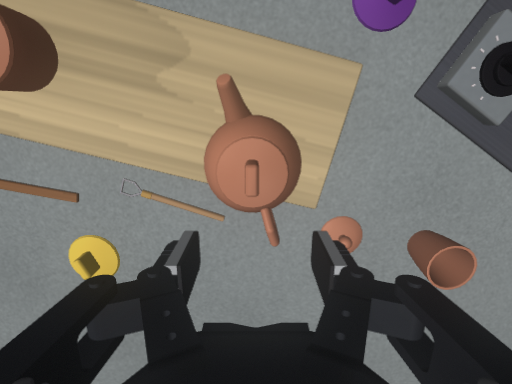

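View pics/w7z.png

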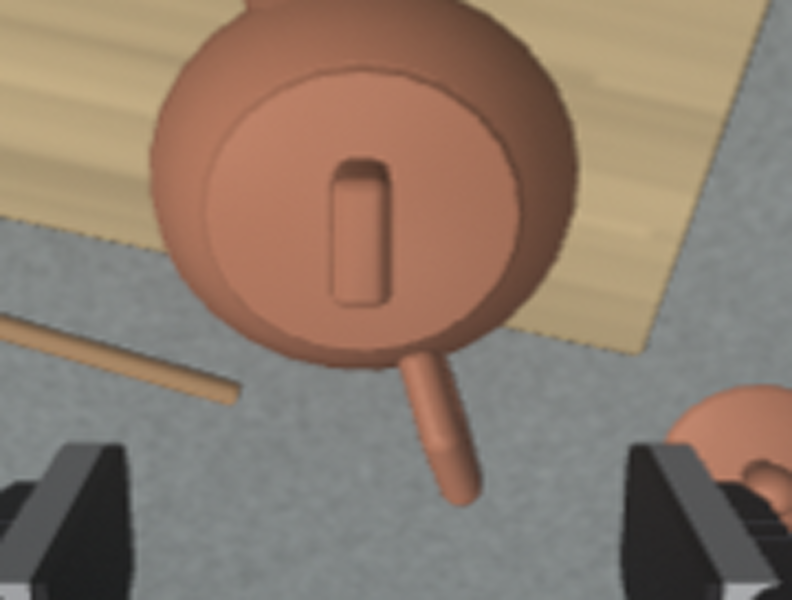

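```bash
python3 - <<'E'
from h import *
d=load('w7')
a=lambda x,y:(170+(x+.5)/4.4-.5,120+(y+.5)/4-.5)
c=onz(d,*a(357,243),.148);print(c)
p,q=onz(d,*a(357,182),.148),onz(d,*a(357,305),.148);print(np.linalg.norm(p-q),np.degrees(np.arctan2(*(q-p)[1::-1])), np.linalg.norm(onz(d,*a(331,243),.148)-onz(d,*a(384,243),.148)))
print('disc',onz(d,*a(362,210),.117))
to([c[0],c[1],.127],14)
E
```

```text
[0.4545622  0.06266911 0.148     ]
0.03093042067431511 -166.22575248341383 0.011744244212993858
disc [0.45600467 0.06224849 0.117     ]
t 8.25 pos [0.4528 0.057  0.2514] yaw 14.08 q [-7.6  7.4 92.4 -0.  80.2 68.3] F [ 0.4  0.3 -0.1] w 60.1
shift mm [  3.2  -5.  124.4] turn 0.1 tilt 0.07
```

Call:
drive_tool:
  steps:
    - [[3,-5,30,0,50],[3,-5,65,0,50],[3,-5,85,0,50],[3,-5,85,0,50],[3,-5,85,0,50]]
  force: 30

```text
t: 8.75
tool_pos: [0.4547, 0.0629, 0.1675]
tool_rot: [3.118, 0.385, 0.0]
contact_force: [0.1, -0.2, 0.4]
gripper_width: 0.0497
```

```bash
python3 - <<'E'
from h import *
d=snap('wrist','w8.png')
to([.4545,.0627,.127],14)
E
```

```text
t 8.8 pos [0.455  0.0629 0.1681] yaw 14.1 q [ -6.8  11.8 100.1  -0.   68.   69.1] F [0.3 0.7 0.3] w 49.9
shift mm [-0.6  0.1 41.1] turn 0.1 tilt 0.09
```

View pics/w8.png

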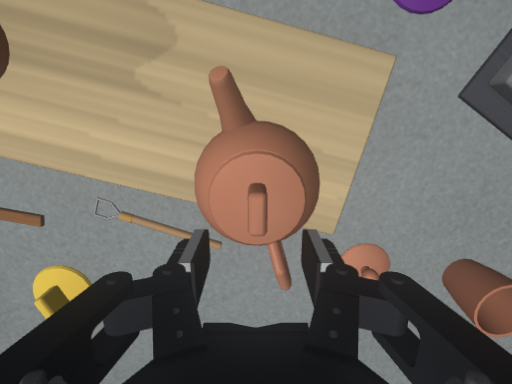

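Call:
drive_tool:
  steps:
    - [[0,0,20,0,45],[0,0,35,0,45],[0,0,41,0,45],[0,0,41,0,5],[0,0,41,0,5],[0,0,41,0,5],[0,0,41,0,5],[0,0,41,0,5]]
  force: 40

```text
t: 9.6
tool_pos: [0.4544, 0.0633, 0.1263]
tool_rot: [3.118, 0.386, 0.001]
contact_force: [0.9, -0.1, -0.6]
gripper_width: 0.005
```

```bash
python3 - <<'E'
from h import *
to([.4545,.0627,.127],14)
d=snap('wrist','w9.png')
E
```

```text
t 9.6 pos [0.4544 0.0633 0.1263] yaw 14.13 q [ -6.8  14.6 103.4  -0.   62.   69.1] F [ 0.9 -0.1 -0.6] w 5.0
shift mm [-0.   0.6 -0.7] turn 0.1 tilt 0.04
```

View pics/w9.png

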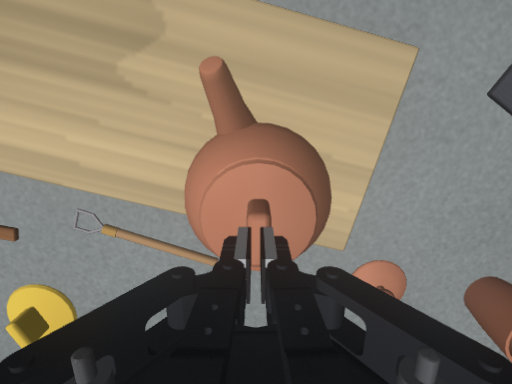

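```bash
python3 - <<'E'
from h import *
w=load('w9');s=snap('scene','s9.png')
a=cv2.resize(w['image'][190:320,215:305][:,:,::-1],(400,560),interpolation=cv2.INTER_CUBIC)
b=cv2.resize(s['image'][140:230,220:310][:,:,::-1],(400,560),interpolation=cv2.INTER_CUBIC)
cv2.imwrite('pics/z9.png',np.hstack([a,b]))
E
```

```text
(no output)
```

View pics/z9.png

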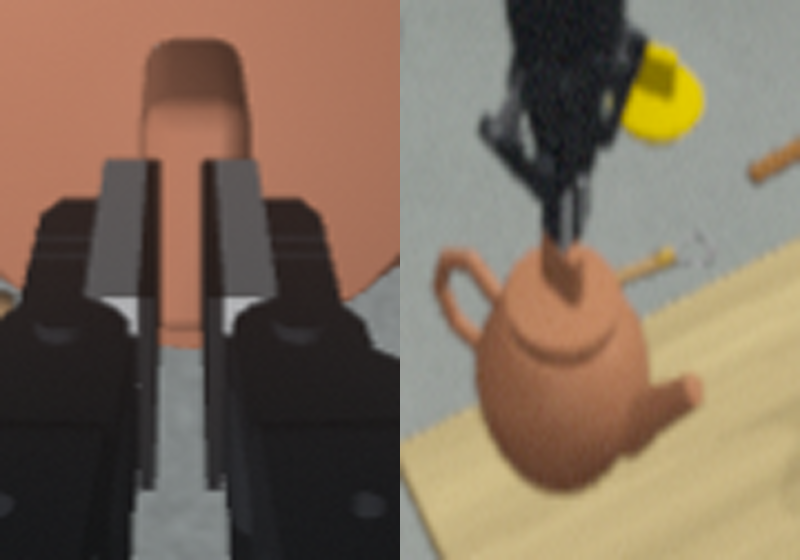

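```bash
python3 - <<'E'
from h import *
s=load('s9');w=load('w9');t=load('top0');w7=load('w7');s0=load('scene0')
o=monitor.get_obs()
print('TCP in scene',proj(s,o['tool_pos']),'wrist',proj(w,o['tool_pos']))
M=lambda x,y:(240+(x+.5)/12-.5,170+(y+.5)/12-.5)
L=lambda x,y:(225+(x+.5)/14-.5,205+(y+.5)/14-.5)
a=lambda x,y:(170+(x+.5)/4.4-.5,120+(y+.5)/4-.5)
# tab top centre
print('tab top',tri([ray(s0,*M(205,118)),ray(t,*L(308,278)),ray(w7,*a(357,243))]))
print(tri([ray(s0,*M(205,118)),ray(w7,*a(357,243))]))
print('disc',tri([ray(s0,*M(195,225)),ray(w7,*a(362,210))]))
E
```

```text
TCP in scene [256.71947428 183.68309508] wrist [256.13422037 225.65517557]
tab top (array([0.45277685, 0.06147767, 0.1424571 ]), [np.float64(0.0020576233863156008), np.float64(0.0030479685246357765), np.float64(0.001009242716523091)])
(array([0.45363257, 0.0628146 , 0.14307473]), [np.float64(0.0004708904853318315), np.float64(0.000470890485331803)])
disc (array([0.45351033, 0.06131859, 0.10753351]), [np.float64(0.0006625768299849024), np.float64(0.0006625768299849539)])
```

```bash
python3 - <<'E'
from h import *
w=load('w9');E=w['extrinsics'];s=load('s9')
o=monitor.get_obs()
print(-E[:3,:3].T@E[:3,3]-o['tool_pos'])
for p in [o['tool_pos'],[.4545,.0627,.143],[.471,.0668,.143],[.471,.0668,.128]]: print((E[:3,:3]@np.array(p)+E[:3,3])[2],proj(w,p),proj(s,p))
f=K(w);print(f)
cv2.imwrite('pics/s9z.png',cv2.resize(s['image'][160:215,225:290][:,:,::-1],None,fx=11,fy=11,interpolation=cv2.INTER_CUBIC))
E
```

```text
[0.06872778 0.01786001 0.16512286]
0.1783948882312204 [256.13422037 225.65517557] [256.71947428 183.68309508]
0.1622126678070676 [257.38955896 237.29055292] [256.57530206 179.53478118]
0.1574561244729944 [257.50798822 209.31543089] [260.44498581 182.33119249]
0.17185713732011232 [257.30699962 200.83540024] [260.40116595 186.12945264]
283.529202554157
```

View pics/s9z.png

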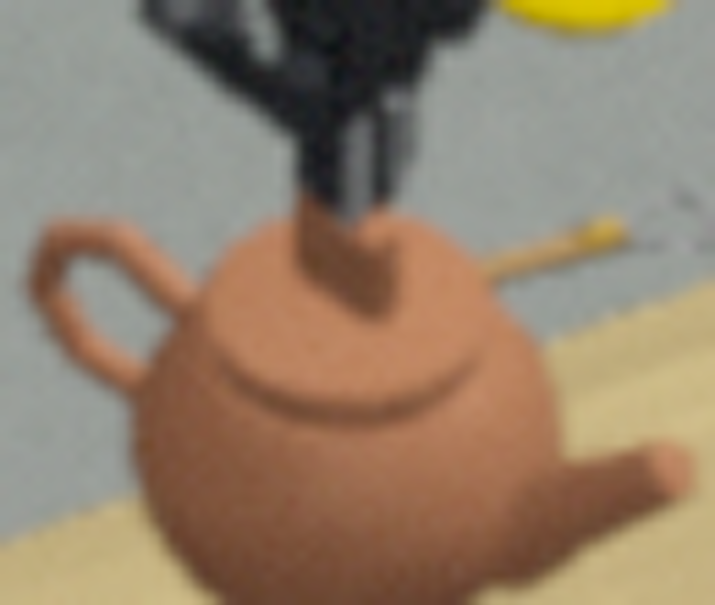

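The fingers closed to 5 mm with nothing between them. In the scene view their tips stop at the top of the tab, near zoomed row 210, although the reported TCP is at z=0.126. I'll open, go lower in small steps and watch the force.

Call:
drive_tool:
  steps:
    - [[0,0,0,0,40],[0,0,0,0,40],[0,0,0,0,40],[0,0,0,0,40],[0,0,5,0,40],[0,0,10,0,40],[0,0,10,0,40]]

```text
t: 10.4
tool_pos: [0.4537, 0.0634, 0.1151]
tool_rot: [-3.117, -0.386, 0.003]
contact_force: [0.5, -0.8, 0.6]
gripper_width: 0.0396
```

```bash
python3 - <<'E'
from h import *
to([.4545,.0627,.127],14)
w=snap('wrist','w10.png');s=snap('scene','s10.png')
a=cv2.resize(w['image'][170:320,195:325][:,:,::-1],(400,460),interpolation=cv2.INTER_CUBIC)
b=cv2.resize(s['image'][150:215,225:290][:,:,::-1],(400,460),interpolation=cv2.INTER_CUBIC)
cv2.imwrite('pics/z10.png',np.hstack([a,b]))
E
```

```text
t 10.4 pos [0.4537 0.0634 0.1151] yaw 14.12 q [ -6.8  15.5 104.1   0.   60.5  69.1] F [ 0.5 -0.8  0.6] w 39.6
shift mm [  0.6   0.8 -11.9] turn 0.1 tilt 0.09
```

View pics/z10.png

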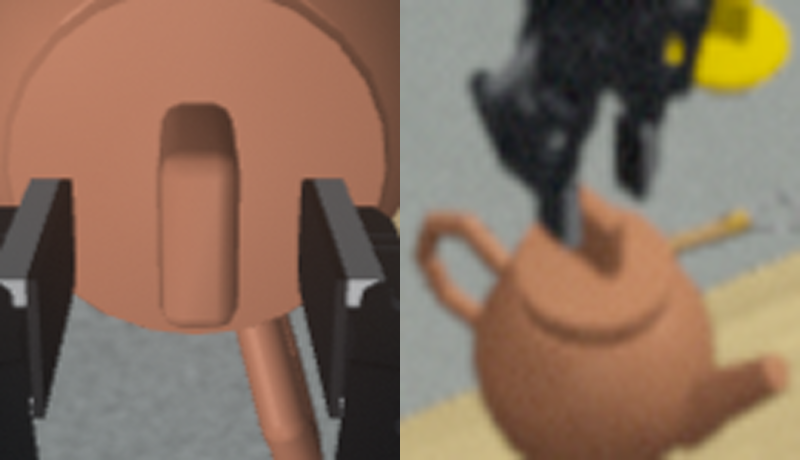

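Call:
drive_tool:
  steps:
    - [[0,0,3,0,40],[0,0,6,0,40],[0,0,6,0,40],[0,0,6,0,5],[0,0,6,0,5],[0,0,6,0,5],[0,0,6,0,5],[0,0,6,0,5]]
  force: 40

```text
t: 11.3
tool_pos: [0.4544, 0.0633, 0.1102]
tool_rot: [3.118, 0.386, 0.001]
contact_force: [0.2, 0.6, 3.1]
gripper_width: 0.0126
```

```bash
python3 - <<'E'
from h import *
to([.4545,.0627,.127],14)
w=snap('wrist','w11.png');s=snap('scene','s11.png')
a=cv2.resize(w['image'][170:320,195:325][:,:,::-1],(400,460),interpolation=cv2.INTER_CUBIC)
b=cv2.resize(s['image'][150:215,225:290][:,:,::-1],(400,460),interpolation=cv2.INTER_CUBIC)
cv2.imwrite('pics/z11.png',np.hstack([a,b]))
E
```

```text
t 11.3 pos [0.4544 0.0633 0.1102] yaw 14.13 q [ -6.7  15.9 104.4  -0.   59.6  69.1] F [0.2 0.6 3.1] w 12.6
shift mm [ -0.    0.6 -16.8] turn 0.1 tilt 0.03
```

View pics/z11.png

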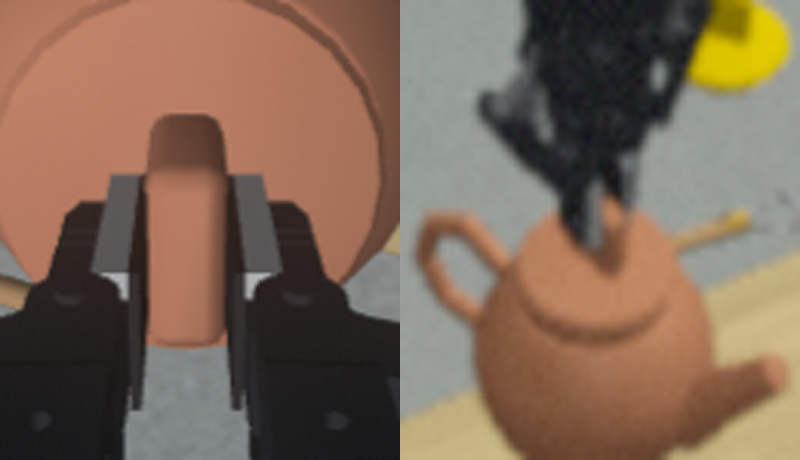

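Call:
drive_tool:
  steps:
    - [[0,0,-5,0,5],[0,0,-12,0,5],[0,0,-25,0,5],[0,0,-45,0,5],[0,0,-75,0,5],[0,0,-105,0,5],[0,0,-130,0,5],[0,0,-130,0,5]]

```text
t: 12.2
tool_pos: [0.4553, 0.0632, 0.2432]
tool_rot: [3.116, 0.386, 0.009]
contact_force: [0.1, -0.7, -1.3]
gripper_width: 0.0127
```

```bash
python3 - <<'E'
from h import *
to([.4545,.0627,.127],14)
w=snap('wrist','w12.png');s=snap('scene','s12.png')
a=cv2.resize(w['image'][170:320,195:325][:,:,::-1],(400,460),interpolation=cv2.INTER_CUBIC)
b=cv2.resize(s['image'][100:215,205:320][:,:,::-1],(400,460),interpolation=cv2.INTER_CUBIC)
cv2.imwrite('pics/z12.png',np.hstack([a,b]))
E
```

```text
t 12.2 pos [0.4553 0.0632 0.2432] yaw 14.13 q [-6.7  7.9 93.1  0.  78.6 69.1] F [ 0.1 -0.7 -1.3] w 12.7
shift mm [-1.600e+00  1.000e-01  1.162e+02] turn 0.1 tilt 0.34
```

View pics/z12.png

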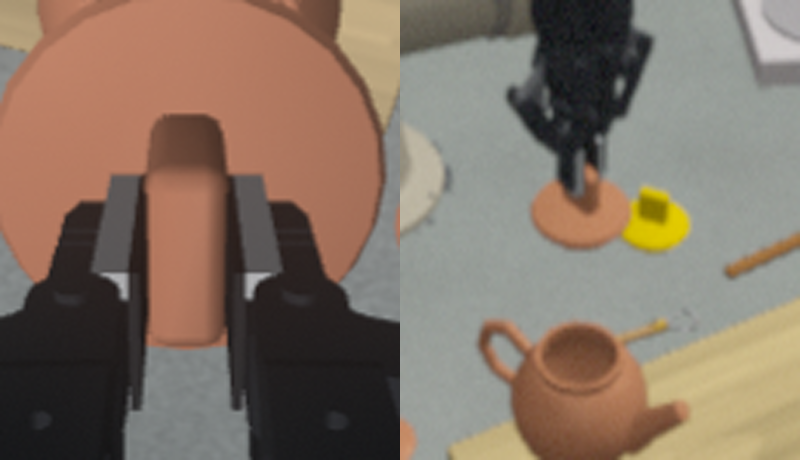

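```bash
cat >> h.py <<'E'
D=np.array([.6435,-.2145]);ys_=np.radians(-18.95)
XS=np.array([np.cos(ys_),np.sin(ys_)]);YS=np.array([-XS[1],XS[0]])
def W(xs,y,z): return np.r_[D+xs*XS+y*YS,z]
def S(p): v=np.array(p)[:2]-D; return np.round([v@XS,v@YS],4)
E
python3 -c "
from h import *
print(W(-.115,.005,.15)); to(W(-.115,.005,.15),-18.95)"
```

```text
[ 0.53635645 -0.17242555  0.15      ]
t 12.3 pos [0.454  0.0634 0.2397] yaw 14.13 q [-6.8  8.1 93.4  0.  78.5 69.1] F [ 0.1 -0.2 -1.9] w 13.0
shift mm [ 22.4 248.8  89.7] turn 33.1 tilt 0.01
```

Call:
drive_tool:
  steps:
    - [[3,25,0,4,5],[6,60,0,8,5],[10,100,0,12,5],[14,140,0,17,5],[18,180,0,22,5],[21,215,20,28,5],[22,240,45,33,5],[22,249,70,33,5]]

```text
t: 13.1
tool_pos: [0.5358, -0.1747, 0.1671]
tool_rot: [-3.097, 0.522, 0.004]
contact_force: [-0.0, 0.2, -0.6]
gripper_width: 0.0126
```

Call:
drive_tool:
  steps:
    - [[0,0,20,0,5],[0,0,20,0,5],[0,0,20,0,5]]

```text
t: 13.4
tool_pos: [0.5361, -0.1725, 0.1497]
tool_rot: [-3.099, 0.515, 0.002]
contact_force: [0.3, 0.4, -0.5]
gripper_width: 0.0132
```

```bash
python3 - <<'E'
from h import *
to(W(-.115,.005,.027),-18.95);print(S(monitor.get_obs()['tool_pos']))
w=snap('wrist','w13.png');s=snap('scene','s13.png')
b=cv2.resize(s['image'][150:350,100:300][:,:,::-1],(600,600),interpolation=cv2.INTER_CUBIC)
cv2.imwrite('pics/z13.png',b)
E
```

```text
t 13.4 pos [ 0.5361 -0.1725  0.1497] yaw -18.87 q [-29.8  25.6  83.8   0.   70.7  79.1] F [ 0.3  0.4 -0.5] w 13.2
shift mm [ 4.000e-01 -1.000e-01  1.227e+02] turn 0.1 tilt 0.08
[-0.1153  0.0048]
```

View pics/z13.png

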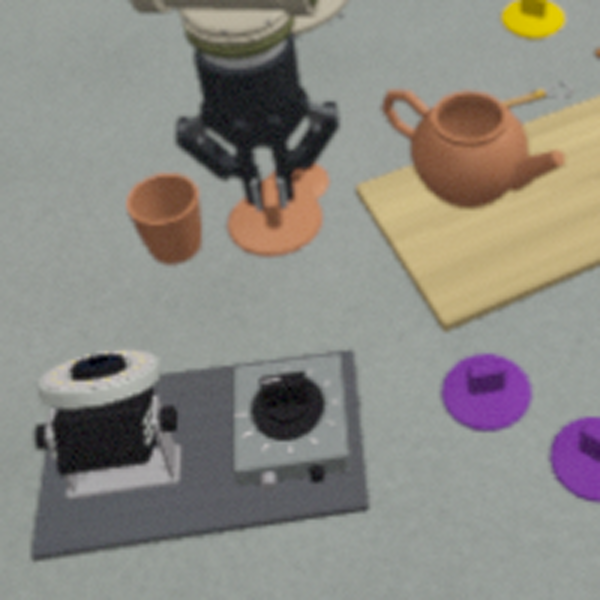

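View pics/w13.png

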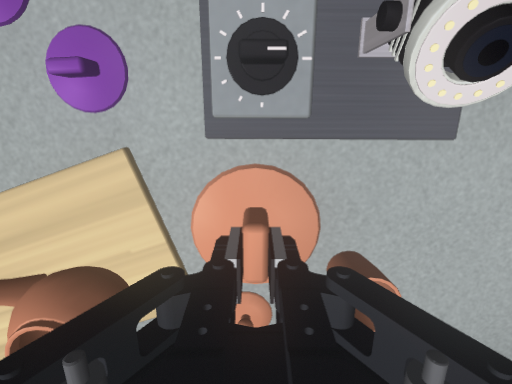

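```bash
python3 - <<'E'
from h import *
w=load('w13')
print([S(onz(w,u,117.5,.038)) for u in (215,260,305)],S(onz(w,262,56,.05)), S(onz(w,260,138.5,.010)))
E
```

```text
[array([-0.0533,  0.0433]), array([-0.0533,  0.0008]), array([-0.0533, -0.0418])] [-0.0019 -0.0005] [-0.0758  0.0002]
```

Call:
drive_tool:
  steps:
    - [[0,0,30,0,5],[0,0,65,0,5],[0,0,95,0,5],[0,0,112,0,5],[0,0,122,0,5],[0,0,122,0,5],[0,0,122,0,5]]
  force: 30

```text
t: 14.2
tool_pos: [0.537, -0.1731, 0.0293]
tool_rot: [3.098, -0.515, 0.003]
contact_force: [0.5, -0.7, -0.4]
gripper_width: 0.0132
```

```bash
python3 - <<'E'
from h import *
to(W(-.091,.005,.027),-18.95);print(S(monitor.get_obs()['tool_pos']))
w=snap('wrist','w14.png');s=snap('scene','s14.png')
b=cv2.resize(s['image'][200:320,140:260][:,:,::-1],(600,600),interpolation=cv2.INTER_CUBIC)
cv2.imwrite('pics/z14.png',b)
E
```

```text
t 14.2 pos [ 0.537  -0.1731  0.0293] yaw -18.86 q [-29.8  34.1  90.4  -0.   55.4  79.1] F [ 0.5 -0.7 -0.4] w 13.2
shift mm [23.2 -0.4  2.3] turn 0.1 tilt 0.12
[-0.1142  0.0046]
```

View pics/z14.png

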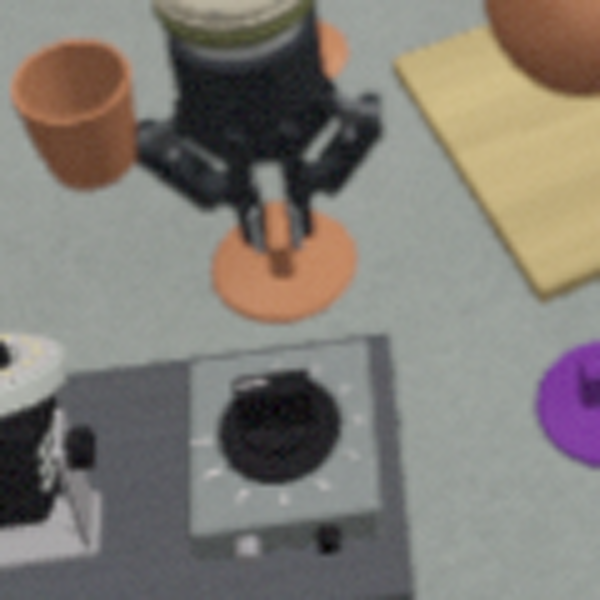

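View pics/w14.png

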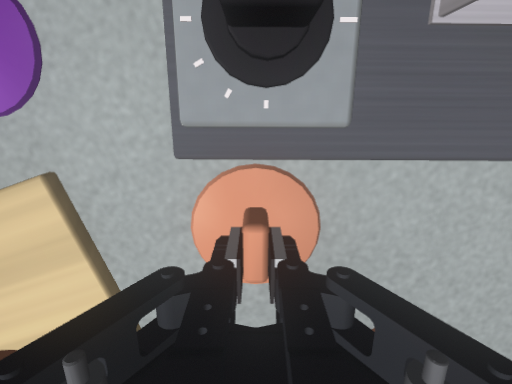

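Call:
drive_tool:
  steps:
    - [[8,0,0,0,5],[15,0,0,0,5],[15,0,0,0,5],[17,0,0,0,5],[17,0,0,0,5]]
  force: 20

```text
t: 14.8
tool_pos: [0.5525, -0.1783, 0.0279]
tool_rot: [-3.099, 0.515, 0.0]
contact_force: [-0.2, -0.9, -1.1]
gripper_width: 0.0133
```

```bash
python3 - <<'E'
from h import *
to(W(-.091,.005,.027),-18.95);print(S(monitor.get_obs()['tool_pos']))
E
```

```text
t 14.8 pos [ 0.5525 -0.1783  0.0279] yaw -18.87 q [-29.4  35.9  87.3   0.   56.8  79.4] F [-0.2 -0.9 -1.1] w 13.3
shift mm [ 6.8 -0.3  0.9] turn 0.1 tilt 0.0
[-0.0978  0.0047]
```

Call:
drive_tool:
  steps:
    - [[2,0,0,0,5],[2,0,0,0,5]]

```text
t: 15.0
tool_pos: [0.5544, -0.179, 0.028]
tool_rot: [3.099, -0.515, 0.0]
contact_force: [-0.2, -0.9, -0.5]
gripper_width: 0.013
```

Call:
drive_tool:
  steps:
    - [[2,0,0,0,5],[2,0,0,0,5]]

```text
t: 15.2
tool_pos: [0.5563, -0.1796, 0.028]
tool_rot: [3.099, -0.515, 0.0]
contact_force: [-0.0, -1.0, -1.6]
gripper_width: 0.0128
```

Call:
drive_tool:
  steps:
    - [[2,0,0,0,5],[2,0,0,0,5]]

```text
t: 15.4
tool_pos: [0.5571, -0.1798, 0.0277]
tool_rot: [-3.098, 0.515, 0.005]
contact_force: [-5.9, 2.5, 0.6]
gripper_width: 0.0128
```

```bash
python3 - <<'E'
from h import *
to(W(-.091,.005,.027),-18.95);print(S(monitor.get_obs()['tool_pos']))
E
```

```text
t 15.4 pos [ 0.5571 -0.1798  0.0277] yaw -18.87 q [-29.3  36.5  86.2  -0.   57.5  79.5] F [-5.9  2.5  0.6] w 12.8
shift mm [ 2.  -0.2  0.7] turn 0.1 tilt 0.19
[-0.093   0.0048]
```

Call:
drive_tool:
  steps:
    - [[1,0,-1,0,5],[3,0,-3,0,5],[5,0,-5,0,5],[7,0,-7,0,5],[9,0,-9,0,5],[9,0,-9,0,5]]
  force: 20

```text
t: 16.0
tool_pos: [0.5645, -0.1821, 0.0359]
tool_rot: [-3.097, 0.514, 0.011]
contact_force: [-8.3, 2.4, -1.5]
gripper_width: 0.0128
```

```bash
python3 - <<'E'
from h import *
to(W(-.091,.005,.027),-18.95);print(S(monitor.get_obs()['tool_pos']),monitor.get_obs()['torque'])
w=snap('wrist','w15.png');s=snap('scene','s15.png')
b=cv2.resize(s['image'][200:280,160:240][:,:,::-1],(400,400),interpolation=cv2.INTER_CUBIC)
a=cv2.resize(w['image'][80:300,150:370][:,:,::-1],(400,400),interpolation=cv2.INTER_CUBIC)
cv2.imwrite('pics/z15.png',np.hstack([b,a]))
E
```

```text
t 16.0 pos [ 0.5645 -0.1821  0.0359] yaw -18.85 q [-29.2  36.8  84.2  -0.   59.4  79.7] F [-8.3  2.4 -1.5] w 12.8
shift mm [-5.7  0.   9. ] turn 0.1 tilt 0.4
[-0.0853  0.005 ] [ 4.91293790e-01  1.51096958e+00 -8.72067540e-04]
```

View pics/z15.png

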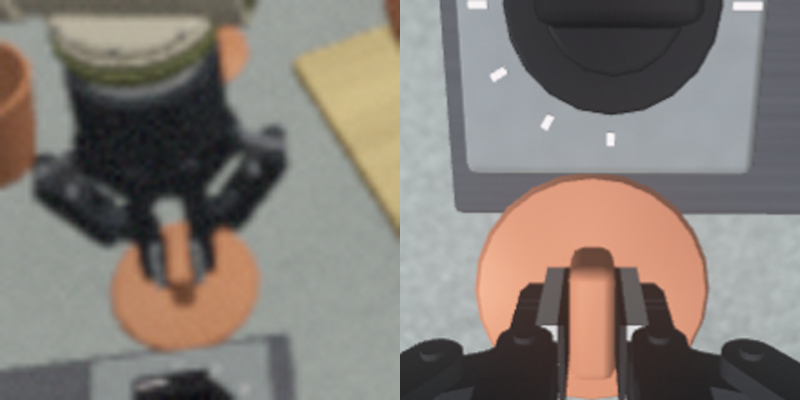

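Call:
drive_tool:
  steps:
    - [[2,0,-2,0,5],[4,0,-4,0,5],[6,0,-5,0,5],[8,0,-7,0,5],[10,0,-8,0,5],[12,0,-9,0,5],[13,0,-10,0,5],[13,0,-10,0,5]]

```text
t: 16.9
tool_pos: [0.577, -0.1864, 0.046]
tool_rot: [-3.098, 0.514, 0.009]
contact_force: [-8.3, 3.1, -0.1]
gripper_width: 0.013
```

```bash
python3 - <<'E'
from h import *
to(W(-.091,.005,.027),-18.95);print(S(monitor.get_obs()['tool_pos']),monitor.get_obs()['torque'])
w=snap('wrist','w16.png');s=snap('scene','s16.png')
b=cv2.resize(s['image'][200:280,160:240][:,:,::-1],(400,400),interpolation=cv2.INTER_CUBIC)
a=cv2.resize(w['image'][80:300,150:370][:,:,::-1],(400,400),interpolation=cv2.INTER_CUBIC)
cv2.imwrite('pics/z16.png',np.hstack([b,a]))
E
```

```text
t 16.9 pos [ 0.577  -0.1864  0.046 ] yaw -18.86 q [-28.9  37.5  81.2  -0.   61.7  79.9] F [-8.3  3.1 -0.1] w 13.0
shift mm [-18.9  -0.1  19.2] turn 0.1 tilt 0.36
[-0.072  0.005] [0.47388584 1.45002882 0.02447644]
```

View pics/z16.png

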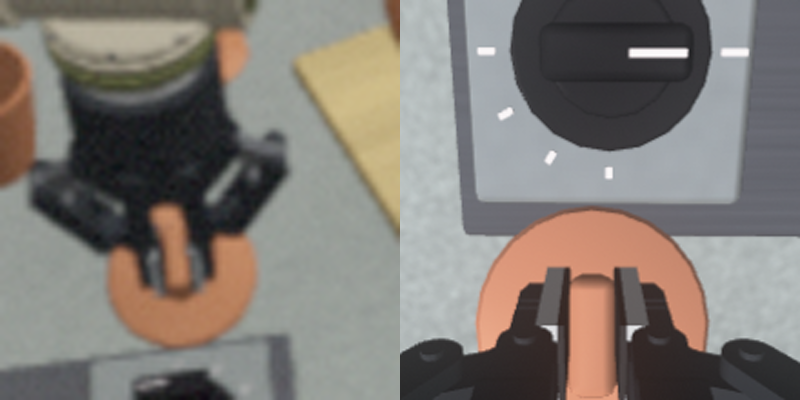

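Call:
drive_tool:
  steps:
    - [[-5,0,0,0,5],[-20,0,-5,0,5],[-40,0,-30,0,5],[-60,0,-70,-8,5],[-60,0,-110,-16,5],[-60,0,-150,-24,5],[-60,0,-180,-32,5],[-60,0,-200,-40,5]]
  force: 60

```text
t: 17.8
tool_pos: [0.5225, -0.1681, 0.2498]
tool_rot: [3.084, 0.584, 0.005]
contact_force: [0.7, -0.1, -1.9]
gripper_width: 0.0124
```

```bash
python3 - <<'E'
from h import *
lens=np.array([.595,-.344,.125]);F=lens+.18*np.r_[-np.cos(np.radians(55))*XS,np.sin(np.radians(55))]
print(F); to(F,161)
E
```

```text
[ 0.49735181 -0.31047232  0.27244737]
t 17.8 pos [ 0.5225 -0.1681  0.2498] yaw 21.46 q [-30.1  19.4  77.6   0.   82.8  38.5] F [ 0.7 -0.1 -1.9] w 12.4
shift mm [-75.5 123.4 -22.4] turn -139.5 tilt 0.23
```

Call:
drive_tool:
  steps:
    - [[-10,15,-10,-8,5],[-20,32,-20,-16,5],[-35,50,-30,-24,5],[-50,68,-40,-32,5],[-65,85,-50,-40,5],[-78,101,-50,-48,5],[-88,113,-50,-56,5],[-88,113,-50,-64,5]]

```text
t: 18.6
tool_pos: [0.48, -0.3068, 0.2968]
tool_rot: [2.31, 2.129, -0.0]
contact_force: [-0.1, -0.5, -0.9]
gripper_width: 0.0123
```

Call:
drive_tool:
  steps:
    - [[0,0,0,-8,5],[0,0,0,-16,5],[0,0,0,-24,5],[0,0,0,-32,5],[0,0,0,-40,5],[0,0,0,-48,5],[0,0,0,-56,5],[0,0,0,-64,5]]

```text
t: 19.4
tool_pos: [0.4808, -0.305, 0.2971]
tool_rot: [0.827, 3.03, -0.0]
contact_force: [0.3, -0.1, -1.9]
gripper_width: 0.0126
```

Call:
drive_tool:
  steps:
    - [[0,0,0,-8,5],[0,0,0,-11,5],[0,0,0,-11,5],[0,0,0,-11,5]]

```text
t: 19.8
tool_pos: [0.4807, -0.305, 0.297]
tool_rot: [0.545, 3.094, -0.0]
contact_force: [-0.1, -0.3, -0.4]
gripper_width: 0.0124
```

```bash
python3 - <<'E'
from h import *
to([.482,-.305,.267],161.05)
w=snap('wrist','w17.png');s=snap('scene','s17.png');t=snap('top','t17.png')
c=lambda d:proj(d,monitor.get_obs()['tool_pos']).round().astype(int)
def cr(d,h=40):
    u,v=c(d); return cv2.resize(d['image'][max(v-h,0):v+h,max(u-h,0):u+h][:,:,::-1],(400,400),interpolation=cv2.INTER_CUBIC)
print(c(s),c(t))
cv2.imwrite('pics/z17.png',np.hstack([cr(s),cr(t)]))
E
```

```text
t 19.8 pos [ 0.4807 -0.305   0.297 ] yaw 160.03 q [ -44.2   21.3   68.1    0.    90.6 -114.2] F [-0.1 -0.3 -0.4] w 12.4
shift mm [-1.2  0.5 30. ] turn -1.0 tilt 0.01
[120 184] [387 217]
```

View pics/z17.png

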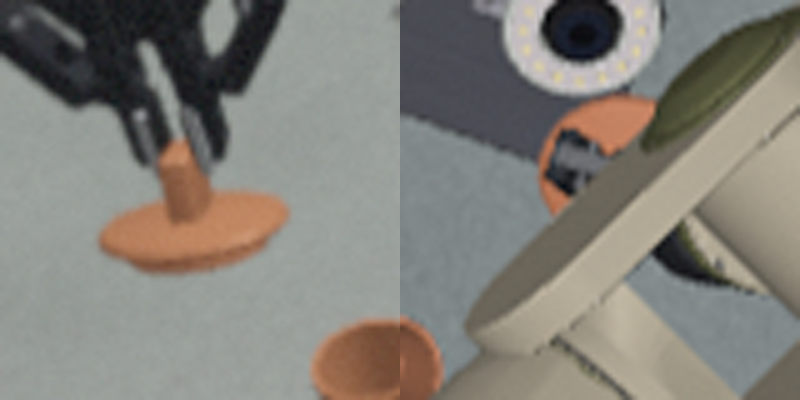

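View pics/w17.png

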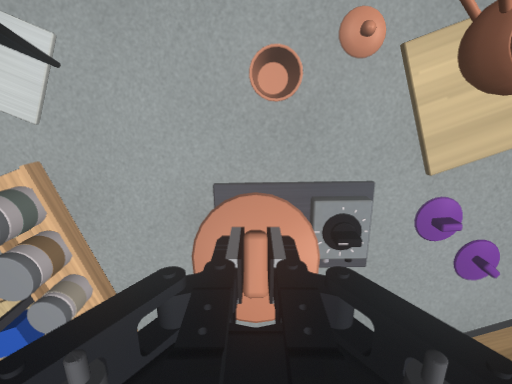

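```bash
python3 - <<'E'
from h import *
s=load('s17')
cv2.imwrite('pics/z17s.png',cv2.resize(s['image'][165:205,95:145][:,:,::-1],None,fx=16,fy=15,interpolation=cv2.INTER_CUBIC))
E
```

```text
(no output)
```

View pics/z17s.png

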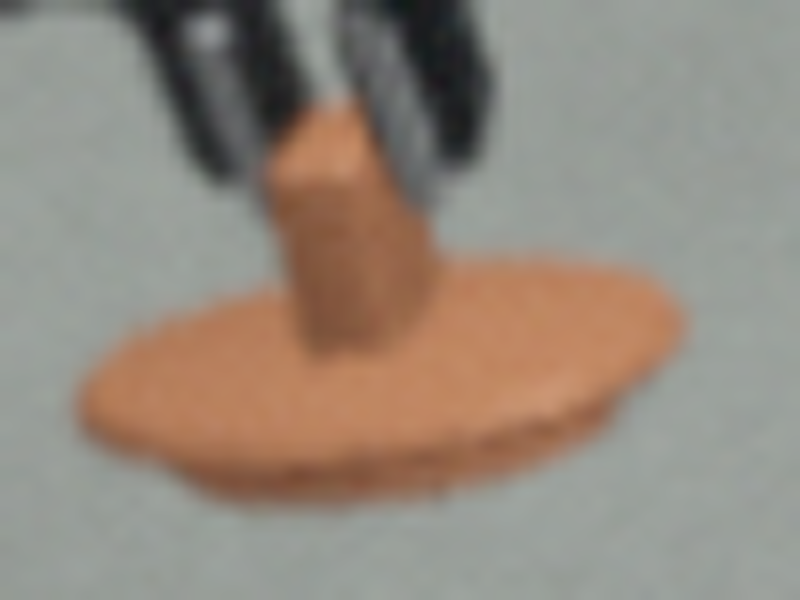

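```bash
python3 - <<'E'
from h import *
s=load('s17');o=monitor.get_obs();M=Rt(o);xs=-M[:,0];yv=M[:,1];P=o['tool_pos']+[0,0,.028]
def Z(p): u,v=proj(s,p); return ((u-95+.5)*16-.5).round(0),((v-165+.5)*15-.5).round(0)
for th in (15,20,25,30,35):
    a=np.radians(th);n=-xs*np.sin(a)+np.array([0,0,np.cos(a)]);e=xs*np.cos(a)+np.array([0,0,np.sin(a)])
    C=P-.028*n
    print(th,'near',Z(C+.041*e),'far',Z(C-.041*e),'L',Z(C+.041*yv),'R',Z(C-.041*yv),'C',Z(C),'tabtop near/far',Z(C+.039*n+.017*e),Z(C+.039*n-.017*e),'flangeNear',Z(C-.01*n+.03*e))
E
```

```text
15 near (np.float64(346.0), np.float64(451.0)) far (np.float64(455.0), np.float64(210.0)) L (np.float64(701.0), np.float64(300.0)) R (np.float64(102.0), np.float64(351.0)) C (np.float64(403.0), np.float64(325.0)) tabtop near/far (np.float64(318.0), np.float64(138.0)) (np.float64(366.0), np.float64(44.0)) flangeNear (np.float64(378.0), np.float64(476.0))
20 near (np.float64(337.0), np.float64(436.0)) far (np.float64(457.0), np.float64(237.0)) L (np.float64(698.0), np.float64(306.0)) R (np.float64(98.0), np.float64(358.0)) C (np.float64(400.0), np.float64(332.0)) tabtop near/far (np.float64(317.0), np.float64(126.0)) (np.float64(370.0), np.float64(51.0)) flangeNear (np.float64(369.0), np.float64(470.0))
25 near (np.float64(327.0), np.float64(419.0)) far (np.float64(458.0), np.float64(263.0)) L (np.float64(695.0), np.float64(312.0)) R (np.float64(93.0), np.float64(363.0)) C (np.float64(396.0), np.float64(337.0)) tabtop near/far (np.float64(317.0), np.float64(114.0)) (np.float64(373.0), np.float64(59.0)) flangeNear (np.float64(360.0), np.float64(461.0))
30 near (np.float64(318.0), np.float64(399.0)) far (np.float64(459.0), np.float64(289.0)) L (np.float64(692.0), np.float64(316.0)) R (np.float64(88.0), np.float64(367.0)) C (np.float64(392.0), np.float64(341.0)) tabtop near/far (np.float64(316.0), np.float64(103.0)) (np.float64(377.0), np.float64(67.0)) flangeNear (np.float64(351.0), np.float64(450.0))
35 near (np.float64(310.0), np.float64(377.0)) far (np.float64(458.0), np.float64(314.0)) L (np.float64(689.0), np.float64(318.0)) R (np.float64(83.0), np.float64(370.0)) C (np.float64(388.0), np.float64(344.0)) tabtop near/far (np.float64(317.0), np.float64(92.0)) (np.float64(380.0), np.float64(76.0)) flangeNear (np.float64(342.0), np.float64(436.0))
```

```bash
python3 - <<'E'
from h import *
to(W(-.11,.005,.15),-18.95)
E
```

```text
t 19.95 pos [ 0.4808 -0.305   0.297 ] yaw 160.07 q [ -44.2   21.3   68.1    0.    90.6 -114.3] F [ 0.5  0.  -1.3] w 12.3
shift mm [-12.1 143.7 147. ] turn 179.0 tilt 0.01
```

Call:
drive_tool:
  steps:
    - [[-2,20,0,8,5],[-4,45,0,16,5],[-6,70,0,24,5],[-8,95,20,32,5],[-10,120,50,40,5],[-12,140,80,48,5],[-12,144,105,56,5],[-12,144,105,64,5]]

```text
t: 20.75
tool_pos: [0.5399, -0.172, 0.1884]
tool_rot: [-2.101, -2.327, 0.002]
contact_force: [-0.2, -0.1, -1.3]
gripper_width: 0.0124
```

Call:
drive_tool:
  steps:
    - [[0,0,0,8,5],[0,0,0,16,5],[0,0,0,24,5],[0,0,0,32,5],[0,0,0,40,5],[0,0,0,48,5],[0,0,0,56,5],[0,0,0,64,5]]

```text
t: 21.55
tool_pos: [0.541, -0.1737, 0.192]
tool_rot: [3.022, 0.859, 0.0]
contact_force: [1.0, -0.2, -1.4]
gripper_width: 0.0119
```

Call:
drive_tool:
  steps:
    - [[0,0,0,8,5],[0,0,0,16,5],[0,0,0,24,5],[0,0,0,32,5],[0,0,0,40,5],[0,0,0,48,5],[0,0,0,51,5],[0,0,0,51,5]]

```text
t: 22.35
tool_pos: [0.5411, -0.1737, 0.192]
tool_rot: [3.099, -0.516, 0.0]
contact_force: [0.4, 0.7, -0.9]
gripper_width: 0.0124
```

```bash
python3 - <<'E'
from h import *
to(W(-.092,.005,.037),-18.95);print(S(monitor.get_obs()['tool_pos']))
E
```

```text
t 22.35 pos [ 0.5411 -0.1737  0.192 ] yaw -18.92 q [-29.6  24.1  79.5   0.   76.4  79.3] F [ 0.4  0.7 -0.9] w 12.4
shift mm [ 18.1   0.3 155. ] turn 0.0 tilt 0.01
[-0.1101  0.0053]
```

Call:
drive_tool:
  steps:
    - [[5,0,40,0,5],[10,0,80,0,5],[14,0,115,0,5],[18,0,140,0,5],[18,0,155,0,5],[18,0,155,0,5],[18,0,155,0,5]]
  force: 40

```text
t: 23.05
tool_pos: [0.5583, -0.1797, 0.0376]
tool_rot: [3.099, -0.514, 0.001]
contact_force: [1.0, 0.4, -0.8]
gripper_width: 0.0121
```

Call:
drive_tool:
  steps:
    - [[5,0,0,0,5],[8,0,0,0,5],[10,0,0,0,5],[12,0,0,0,5],[12,0,0,0,5]]
  force: 20

```text
t: 23.55
tool_pos: [0.5696, -0.1835, 0.0371]
tool_rot: [3.099, -0.515, 0.0]
contact_force: [-0.3, 0.3, -1.1]
gripper_width: 0.012
```

```bash
python3 - <<'E'
from h import *
to(W(-.092,.005,.037),-18.95);print(S(monitor.get_obs()['tool_pos']))
s=snap('scene','s18.png');w=snap('wrist','w18.png')
b=cv2.resize(s['image'][200:280,160:240][:,:,::-1],(400,400),interpolation=cv2.INTER_CUBIC)
a=cv2.resize(w['image'][80:300,150:370][:,:,::-1],(400,400),interpolation=cv2.INTER_CUBIC)
cv2.imwrite('pics/z18.png',np.hstack([b,a]))
E
```

```text
t 23.55 pos [ 0.5696 -0.1835  0.0371] yaw -18.87 q [-29.1  37.1  83.5   0.   59.4  79.8] F [-0.3  0.3 -1.1] w 12.0
shift mm [-12.1   0.3   0.1] turn 0.1 tilt 0.02
[-0.08    0.0053]
```

View pics/z18.png

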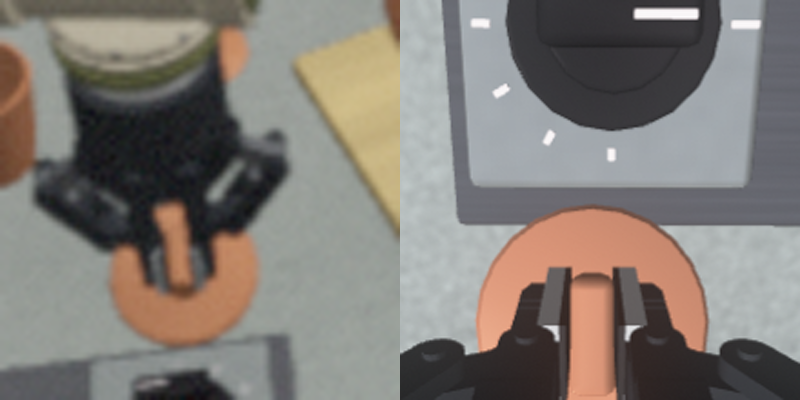

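Call:
drive_tool:
  steps:
    - [[4,0,0,0,5],[8,0,0,0,5],[10,0,-1,0,5],[12,0,-3,0,5],[14,0,-5,0,5],[16,0,-7,0,5],[16,0,-7,0,5]]

```text
t: 24.35
tool_pos: [0.5822, -0.1875, 0.043]
tool_rot: [-3.097, 0.514, 0.012]
contact_force: [-11.3, 3.7, 2.7]
gripper_width: 0.0121
```

```bash
python3 - <<'E'
from h import *
to(W(-.092,.005,.037),-18.95);print(S(monitor.get_obs()['tool_pos']))
s=snap('scene','s19.png');w=snap('wrist','w19.png')
b=cv2.resize(s['image'][200:280,160:240][:,:,::-1],(400,400),interpolation=cv2.INTER_CUBIC)
a=cv2.resize(w['image'][80:300,150:370][:,:,::-1],(400,400),interpolation=cv2.INTER_CUBIC)
cv2.imwrite('pics/z19.png',np.hstack([b,a]))
E
```

```text
t 24.35 pos [ 0.5822 -0.1875  0.043 ] yaw -18.85 q [-28.8  38.3  80.2  -0.1  61.9  80.1] F [-11.3   3.7   2.7] w 12.1
shift mm [-25.2   0.6   6.2] turn 0.1 tilt 0.47
[-0.0667  0.0056]
```

View pics/z19.png

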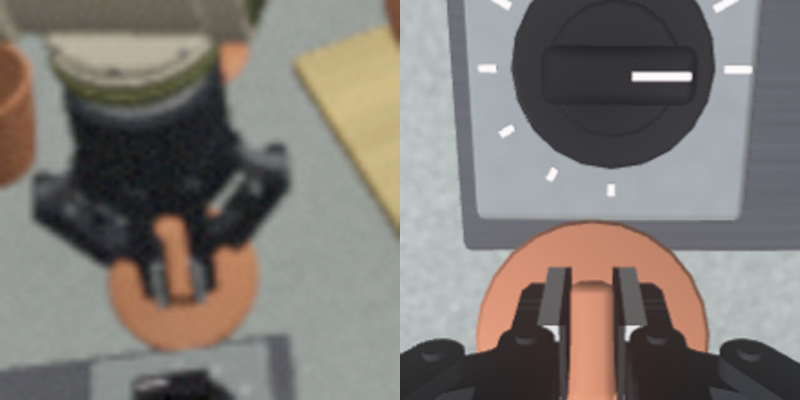

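Call:
drive_tool:
  steps:
    - [[0,0,-3,0,5],[2,0,-5,0,5],[4,0,-7,0,5],[6,0,-9,0,5],[7,0,-11,0,5],[7,0,-11,0,5]]

```text
t: 25.05
tool_pos: [0.5917, -0.1911, 0.0553]
tool_rot: [3.099, -0.515, 0.002]
contact_force: [-0.0, -0.1, -1.1]
gripper_width: 0.012
```

```bash
python3 - <<'E'
from h import *
to(W(-.092,.005,.037),-18.95);print(S(monitor.get_obs()['tool_pos']))
E
```

```text
t 25.05 pos [ 0.5917 -0.1911  0.0553] yaw -18.87 q [-28.7  38.3  78.2   0.   63.5  80.2] F [-0.  -0.1 -1.1] w 12.0
shift mm [-35.4   0.3  18.2] turn 0.1 tilt 0.06
[-0.0566  0.0053]
```

Call:
drive_tool:
  steps:
    - [[0,0,-10,0,5],[0,0,-40,0,5],[-20,0,-80,0,5],[-40,0,-120,0,5],[-50,0,-140,0,5],[-50,0,-140,0,5],[-50,0,-140,0,5]]
  force: 40

```text
t: 25.75
tool_pos: [0.544, -0.1747, 0.1948]
tool_rot: [3.099, -0.515, 0.001]
contact_force: [0.8, -0.1, -1.7]
gripper_width: 0.0121
```

```bash
python3 - <<'E'
from h import *
to(W(-.092,.005,.037),-18.95);print(S(monitor.get_obs()['tool_pos']))
s=snap('scene','s20.png');w=snap('wrist','w20.png')
u,v=proj(s,monitor.get_obs()['tool_pos']).astype(int);print(u,v)
cv2.imwrite('pics/z20s.png',cv2.resize(s['image'][v-30:v+20,u-30:u+30][:,:,::-1],None,fx=12,fy=12,interpolation=cv2.INTER_CUBIC))
cv2.imwrite('pics/z20w.png',cv2.resize(w['image'][180:330,180:335][:,:,::-1],None,fx=4,fy=4,interpolation=cv2.INTER_CUBIC))
E
```

```text
t 25.75 pos [ 0.544  -0.1747  0.1948] yaw -18.88 q [-29.6  24.3  78.7   0.   76.9  79.3] F [ 0.8 -0.1 -1.7] w 12.1
shift mm [ 15.    0.3 157.9] turn 0.1 tilt 0.03
[-0.107   0.0053]
189 214
```

View pics/z20s.png

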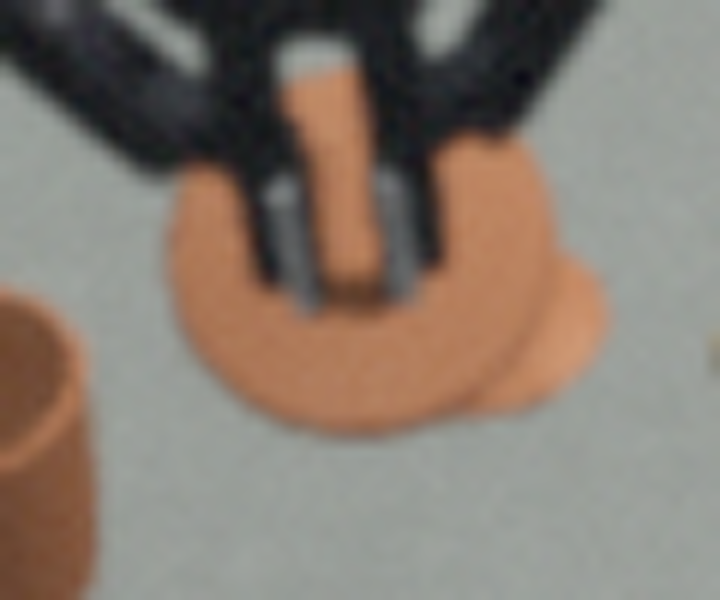

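View pics/z20w.png

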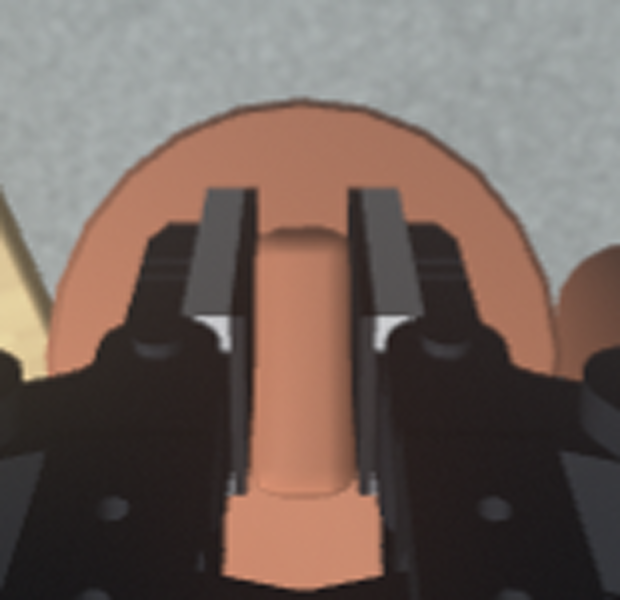

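```bash
cat > m.py <<'E'
from h import *
def meas(w,s,pairs,o):
    M=Rt(o);r={}
    for k,(a,b) in pairs.items():
        p,e=tri([ray(w,*a),ray(s,*b)]); q=M.T@(p-o['tool_pos'])*1000
        r[k]=q; print(k,p.round(4),'tool mm',q.round(1),'res',np.round(np.array(e)*1000,1))
    return r
E
python3 - <<'E'
from m import *
w=load('w20');s=load('s20');o=monitor.get_obs()
a=lambda x,y:(180+(x+.5)/4-.5,180+(y+.5)/4-.5)
b=lambda x,y:(159+(x+.5)/12-.5,184+(y+.5)/12-.5)
r=meas(w,s,dict(front=(a(303,238),b(352,272)),back=(a(305,494),b(322,72)),rim=(a(304,101),b(350,434))),o)
d=r['front']-r['back'];print(np.linalg.norm(d),np.degrees(np.arctan2(d[2],d[0])))
d=r['rim']-r['back'];print(np.linalg.norm(d),np.degrees(np.arctan2(d[2],d[0])), 'exp ang for 0 tilt',np.degrees(np.arctan2(37,58)),np.hypot(58,37))
E
```

```text
front [ 0.5508 -0.177   0.2284] tool mm [  7.4  -0.  -35. ] res [0.3 0.3]
back [ 0.5615 -0.1796  0.2919] tool mm [ 18.2  -1.  -98.5] res [0.9 0.9]
rim [ 0.5539 -0.1812  0.1868] tool mm [11.8  3.   6.6] res [3.1 3.1]
64.45071282937577 99.6976824957243
105.33353088839425 93.5206280911988 exp ang for 0 tilt 32.53506715793501 68.79680225126747
```

```bash
python3 - <<'E'
from m import *
w=load('w20');s=load('s20');o=monitor.get_obs()
a=lambda x,y:(180+(x+.5)/4-.5,180+(y+.5)/4-.5)
b=lambda x,y:(159+(x+.5)/12-.5,184+(y+.5)/12-.5)
r=meas(w,s,dict(front=(a(303,238),b(352,272)),r1=(a(304,101),b(390,430)),r2=(a(304,101),b(410,426)),r3=(a(304,101),b(430,420))),o)
# wrist ray in tool frame for back edge & front edge & rim: at given tool x,z
M=Rt(o)
for k,p in dict(front=(303,238),back=(305,494),rim=(304,101),L=(47,345),R=(553,345)).items():
    c,d=ray(w,*a(*p)); c=M.T@(c-o['tool_pos'])*1000; d=M.T@d; print(k,'ray: at z=',[(z,(c+d*(z-c[2])/d[2])[:2].round(1)) for z in (-45,-40,-35,-30,-25,-20,-15,-10,0,10)])
E
```

```text
front [ 0.5508 -0.177   0.2284] tool mm [  7.4  -0.  -35. ] res [0.3 0.3]
r1 [ 0.5535 -0.1769  0.184 ] tool mm [10.1 -1.   9.4] res [0.9 0.9]
r2 [ 0.5538 -0.1748  0.1837] tool mm [ 9.7 -3.1  9.7] res [3. 3.]
r3 [ 0.5545 -0.1728  0.1844] tool mm [ 9.7 -5.2  9. ] res [5.1 5.1]
front ray: at z= [(-45, array([12.2, -0.3])), (-40, array([ 9.8, -0.3])), (-35, array([ 7.3, -0.3])), (-30, array([ 4.9, -0.3])), (-25, array([ 2.5, -0.3])), (-20, array([ 0. , -0.3])), (-15, array([-2.4, -0.3])), (-10, array([-4.8, -0.3])), (0, array([-9.7, -0.3])), (10, array([-14.5,  -0.3]))]
back ray: at z= [(-45, array([-23. ,  -0.1])), (-40, array([-26.9,  -0.1])), (-35, array([-30.7,  -0.1])), (-30, array([-34.6,  -0.1])), (-25, array([-38.5,  -0.1])), (-20, array([-42.4,  -0. ])), (-15, array([-46.3,  -0. ])), (-10, array([-50.2,  -0. ])), (0, array([-58.,  -0.])), (10, array([-65.8,   0. ]))]
rim ray: at z= [(-45, array([29. , -0.2])), (-40, array([27.3, -0.2])), (-35, array([25.6, -0.2])), (-30, array([23.9, -0.2])), (-25, array([22.1, -0.1])), (-20, array([20.4, -0.1])), (-15, array([18.7, -0.1])), (-10, array([16.9, -0.1])), (0, array([13.5, -0.1])), (10, array([10. , -0.1]))]
L ray: at z= [(-45, array([ -1.9, -31. ])), (-40, array([ -4.9, -32.3])), (-35, array([ -7.9, -33.6])), (-30, array([-10.9, -34.9])), (-25, array([-13.9, -36.1])), (-20, array([-16.9, -37.4])), (-15, array([-19.9, -38.7])), (-10, array([-22.9, -40. ])), (0, array([-29. , -42.5])), (10, array([-35. , -45.1]))]
R ray: at z= [(-45, array([-1.9, 29.7])), (-40, array([-5. , 30.9])), (-35, array([-8. , 32.2])), (-30, array([-11. ,  33.4])), (-25, array([-14. ,  34.7])), (-20, array([-17. ,  35.9])), (-15, array([-20. ,  37.1])), (-10, array([-23.1,  38.4])), (0, array([-29.1,  40.9])), (10, array([-35.1,  43.4]))]
```

Call:
drive_tool:
  steps:
    - [[0,0,0,-8,5],[0,0,0,-16,5],[0,0,0,-24,5],[0,0,0,-32,5],[0,0,0,-40,5],[0,0,0,-48,5],[0,0,0,-56,5],[0,0,0,-64,5]]

```text
t: 26.65
tool_pos: [0.5438, -0.1746, 0.1933]
tool_rot: [-2.896, -1.213, 0.003]
contact_force: [-0.0, 0.2, -1.7]
gripper_width: 0.012
```

Call:
drive_tool:
  steps:
    - [[0,0,0,-8,5],[0,0,0,-16,5],[0,0,0,-24,5],[0,0,0,-32,5],[0,0,0,-40,5],[0,0,0,-48,5],[0,0,0,-56,5],[0,0,0,-64,5]]

```text
t: 27.45
tool_pos: [0.5437, -0.1746, 0.1933]
tool_rot: [-1.813, -2.562, 0.0]
contact_force: [-0.6, -0.6, -1.9]
gripper_width: 0.0124
```

Call:
drive_tool:
  steps:
    - [[0,0,0,-8,5],[0,0,0,-16,5],[0,0,0,-24,5],[0,0,0,-32,5],[0,0,0,-40,5],[0,0,0,-48,5],[0,0,0,-52,5],[0,0,0,-52,5]]

```text
t: 28.25
tool_pos: [0.5437, -0.1746, 0.1935]
tool_rot: [-0.514, -3.097, -0.001]
contact_force: [0.2, 0.5, -1.2]
gripper_width: 0.0122
```

```bash
python3 - <<'E'
from h import *
to(W(-.107,.005,.055),161.05);print(S(monitor.get_obs()['tool_pos']))
s=snap('scene','s21.png');w=snap('wrist','w21.png')
u,v=proj(s,monitor.get_obs()['tool_pos']).astype(int);print(u,v)
cv2.imwrite('pics/z21s.png',cv2.resize(s['image'][v-30:v+20,u-30:u+30][:,:,::-1],None,fx=12,fy=12,interpolation=cv2.INTER_CUBIC))
cv2.imwrite('pics/z21w.png',cv2.resize(w['image'][180:330,180:335][:,:,::-1],None,fx=4,fy=4,interpolation=cv2.INTER_CUBIC))
E
```

```text
t 28.25 pos [ 0.5437 -0.1746  0.1935] yaw 161.15 q [ -29.6   24.5   78.7    0.    77.  -100.7] F [ 0.2  0.5 -1.2] w 12.2
shift mm [ -0.7  -0.4 138.5] turn 0.1 tilt 0.15
[-0.1073  0.0053]
189 213
```

View pics/z21s.png

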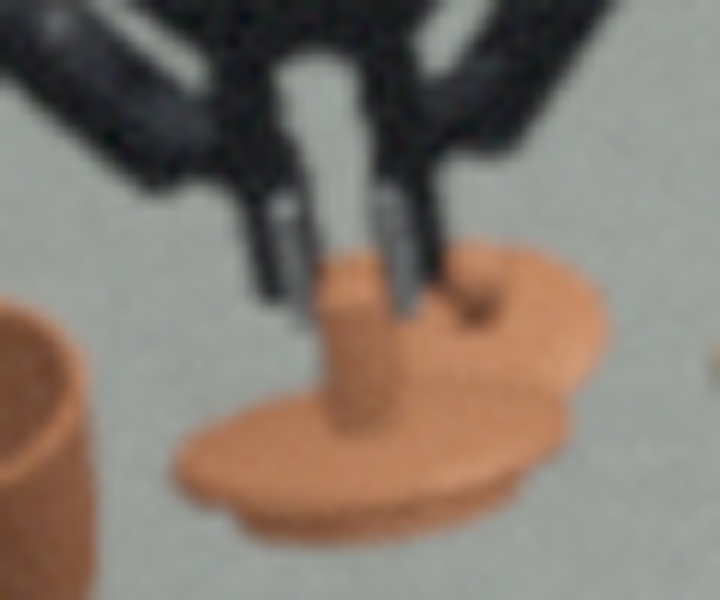

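View pics/z21w.png

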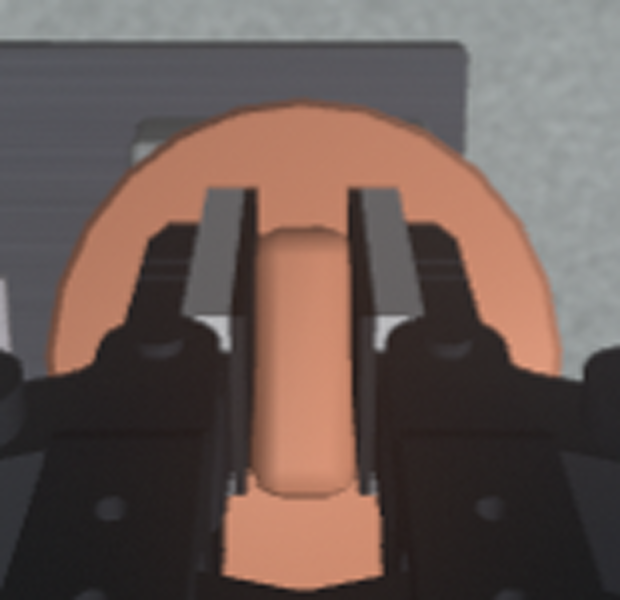

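```bash
cat > fit.py <<'E'
from h import *
from scipy.optimize import least_squares
def fit(o,obs,x0=(-.02,0,0,25,0)):
    M=Rt(o);T=o['tool_pos']
    def pose(p):
        th=np.radians(p[3]);ro=np.radians(p[4])
        e=M@np.array([-np.cos(th),0,-np.sin(th)]); n=M@np.array([np.sin(th),0,-np.cos(th)])
        y=np.cross(n,e); R2=R.from_rotvec(e*ro).as_matrix()
        return T+M@np.array(p[:3]),e,R2@n,R2@y
    def res(p):
        C,e,n,y=pose(p);r=[]
        for d,uv,(a,b,c),wt in obs: r+=list((proj(d,C+(a*e+b*y+c*n)/1000)-uv)*wt)
        return r
    f=least_squares(res,x0,x_scale=[.01,.01,.01,10,10]);C,e,n,y=pose(f.x)
    print('tool mm',(f.x[:3]*1000).round(1),'tilt',f.x[3].round(1),'roll',f.x[4].round(1));print(np.array(f.fun).reshape(-1,2).round(1).tolist())
    J=f.jac;print('sd/px',np.sqrt(np.diag(np.linalg.pinv(J.T@J))).round(4))
    return C,e,n
E
python3 - <<'E'
from fit import *
w=load('w21');s=load('s21');o=monitor.get_obs()
a=lambda x,y:np.array((180+(x+.5)/4-.5,180+(y+.5)/4-.5))
b=lambda x,y:np.array((159+(x+.5)/12-.5,183+(y+.5)/12-.5))
obs=[(w,a(304,101),(-41,0,2),.5),(w,a(303,236),(-16,0,39),.5),(w,a(305,494),(16,0,39),.5),
(s,b(345,546),(30,0,-10),1),(s,b(360,430),(17,0,9),1),(s,b(358,290),(16,0,39),1),(s,b(352,246),(-16,0,39),1),
(s,b(172,470),(0,-41,1.5),1),(s,b(571,422),(0,41,1.5),1)]
C,e,n=fit(o,obs);print(C,n)
E
```

```text
tool mm [-26.6  -0.6  -5. ] tilt 30.6 roll -1.6
[[-0.8, 0.0], [0.1, -0.3], [-0.1, 0.3], [2.1, -0.1], [0.3, 0.3], [-0.7, -0.3], [0.4, 0.2], [-0.7, -0.5], [0.2, 0.5]]
sd/px [1.0000e-03 8.0000e-04 1.1000e-03 1.8104e+00 1.3695e+00]
[ 0.56875899 -0.18386841  0.19891188] [-0.47086382  0.19060679  0.86136886]
```

Call:
drive_tool:
  steps:
    - [[-1,0,45,0,5],[-1,0,90,0,5],[-1,0,125,0,5],[-1,0,150,0,5],[-1,0,158,0,5],[-1,0,160,0,5],[-1,0,160,0,5]]

```text
t: 29.05
tool_pos: [0.5454, -0.1753, 0.036]
tool_rot: [0.516, 3.097, -0.001]
contact_force: [0.2, 0.1, -1.3]
gripper_width: 0.0123
```

```bash
python3 - <<'E'
from h import *
to(W(-.106,.005,.0284),161.05);print(S(monitor.get_obs()['tool_pos']))
s=snap('scene','s22.png');w=snap('wrist','w22.png')
u,v=proj(s,monitor.get_obs()['tool_pos']).astype(int)
b=cv2.resize(s['image'][v-35:v+35,u-35:u+35][:,:,::-1],(400,400),interpolation=cv2.INTER_CUBIC)
a=cv2.resize(w['image'][150:330,160:340][:,:,::-1],(400,400),interpolation=cv2.INTER_CUBIC)
cv2.imwrite('pics/z22.png',np.hstack([b,a]))
E
```

```text
t 29.05 pos [ 0.5454 -0.1753  0.036 ] yaw 161.09 q [ -29.5   34.4   88.5    0.    57.  -100.6] F [ 0.2  0.1 -1.3] w 12.3
shift mm [ 0.5 -0.2  7.6] turn 0.0 tilt 0.09
[-0.1055  0.0052]
```

View pics/z22.png

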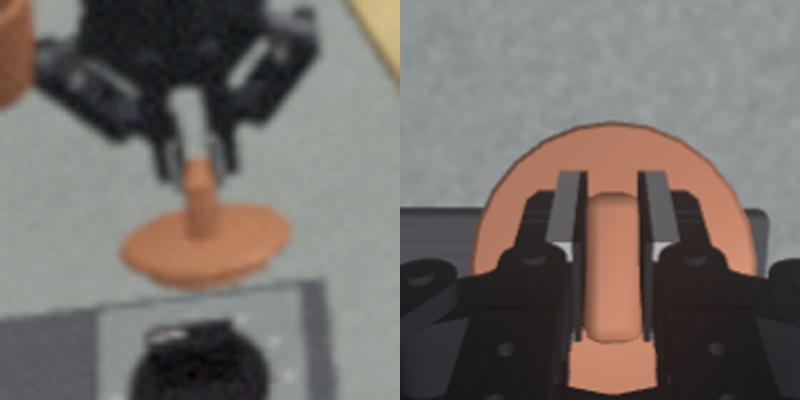

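Call:
drive_tool:
  steps:
    - [[0,0,3,0,5],[0,0,5,0,5],[0,0,6,0,5],[0,0,6,0,5]]
  force: 20

```text
t: 29.55
tool_pos: [0.5448, -0.175, 0.029]
tool_rot: [0.515, 3.099, -0.0]
contact_force: [-0.7, -0.9, 0.0]
gripper_width: 0.0124
```

Call:
drive_tool:
  steps:
    - [[0,0,2,0,5],[0,0,2,0,5]]

```text
t: 29.75
tool_pos: [0.5445, -0.1749, 0.0275]
tool_rot: [-0.515, -3.099, -0.0]
contact_force: [-5.5, 2.1, 8.6]
gripper_width: 0.0122
```

Call:
drive_tool:
  steps:
    - [[0,0,2,0,5],[0,0,2,0,5]]

```text
t: 29.95
tool_pos: [0.544, -0.1746, 0.0257]
tool_rot: [-0.514, -3.097, -0.001]
contact_force: [-10.2, 4.3, 11.5]
gripper_width: 0.0121
```

Call:
drive_tool:
  steps:
    - [[1,0,2,0,5],[1,0,2,0,5]]

```text
t: 30.15
tool_pos: [0.5434, -0.1744, 0.024]
tool_rot: [-0.514, -3.098, -0.0]
contact_force: [-8.1, 3.5, 12.6]
gripper_width: 0.0124
```

```bash
python3 - <<'E'
from h import *
to(W(-.106,.005,.0284),161.05);print(S(monitor.get_obs()['tool_pos']))
s=snap('scene','s23.png');w=snap('wrist','w23.png')
u,v=proj(s,monitor.get_obs()['tool_pos']).astype(int);print(u,v)
cv2.imwrite('pics/z23s.png',cv2.resize(s['image'][v-30:v+20,u-30:u+30][:,:,::-1],None,fx=12,fy=12,interpolation=cv2.INTER_CUBIC))
cv2.imwrite('pics/z23w.png',cv2.resize(w['image'][180:330,180:335][:,:,::-1],None,fx=4,fy=4,interpolation=cv2.INTER_CUBIC))
E
```

```text
t 30.15 pos [ 0.5434 -0.1744  0.024 ] yaw 161.14 q [ -29.5   35.3   89.2   -0.    55.6 -100.7] F [-8.1  3.5 12.6] w 12.4
shift mm [-1.7 -0.4 -4.5] turn 0.1 tilt 0.05
[-0.1077  0.0054]
197 255
```

View pics/z23s.png

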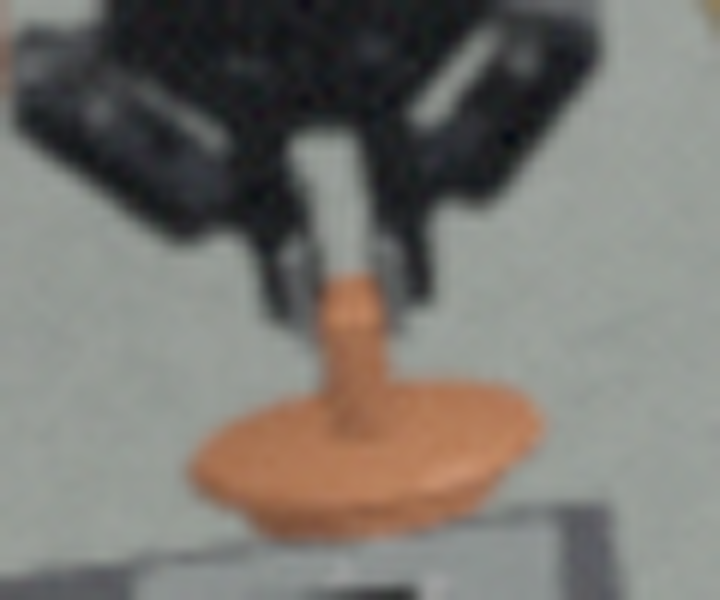

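View pics/z23w.png

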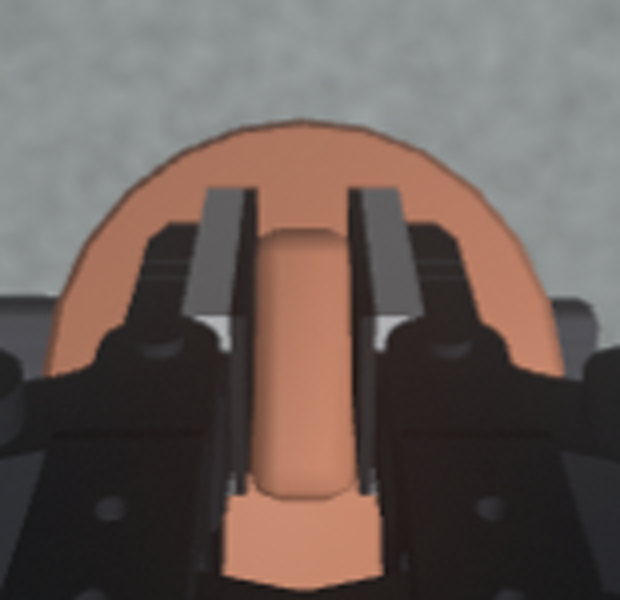

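```bash
python3 - <<'E'
from fit import *
w=load('w23');s=load('s23');o=monitor.get_obs()
a=lambda x,y:np.array((180+(x+.5)/4-.5,180+(y+.5)/4-.5))
b=lambda x,y:np.array((167+(x+.5)/12-.5,225+(y+.5)/12-.5))
obs=[(w,a(304,121),(-41,0,2),.5),(w,a(303,238),(-16,0,39),.5),(w,a(305,496),(16,0,39),.5),
(s,b(340,540),(30,0,-10),1),(s,b(355,437),(17,0,9),1),(s,b(352,315),(16,0,39),1),(s,b(350,277),(-16,0,39),1),
(s,b(188,470),(0,-41,1.5),1),(s,b(545,422),(0,41,1.5),1)]
C,e,n=fit(o,obs);print(C,n)
E
```

```text
tool mm [-28.9  -0.7  -7.5] tilt 35.1 roll -1.7
[[-0.9, 0.1], [0.0, -0.4], [-0.2, 0.3], [2.2, 0.1], [0.4, 0.3], [-0.2, -0.4], [0.3, -0.5], [-0.4, -0.2], [0.1, 0.7]]
sd/px [1.0000e-03 9.0000e-04 1.3000e-03 1.7845e+00 1.4723e+00]
[ 0.57055072 -0.1844651   0.03151937] [-0.53427419  0.21335325  0.81794345]
```

Call:
drive_tool:
  steps:
    - [[0,0,0,0,5],[0,0,0,0,5],[2,0,-10,0,5],[3,0,-35,0,5],[3,0,-75,0,5],[3,0,-120,0,5],[3,0,-165,0,5],[3,0,-200,0,5]]
  force: 50

```text
t: 31.05
tool_pos: [0.5412, -0.1738, 0.2263]
tool_rot: [0.515, 3.096, -0.002]
contact_force: [0.2, -0.0, -0.6]
gripper_width: 0.0122
```

```bash
python3 - <<'E'
from h import *
F=np.array([.4974,-.3105,.2724]);o=monitor.get_obs()
to(F-Rt()@np.array([-.0289,-.0007,-.0075]),161.05)
E
```

```text
t 31.05 pos [ 0.5412 -0.1738  0.2263] yaw 161.12 q [ -29.6   22.7   76.4    0.    80.7 -100.7] F [ 0.2 -0.  -0.6] w 12.2
shift mm [  26.  -142.8  -38.5] turn 0.1 tilt 0.18
```

Call:
drive_tool:
  steps:
    - [[5,-15,-20,0,5],[10,-45,-35,0,5],[15,-80,-40,0,5],[20,-110,-40,0,5],[24,-132,-40,0,5],[26,-142,-40,0,5],[26,-143,-40,0,5],[26,-143,-40,0,5]]

```text
t: 31.85
tool_pos: [0.4705, -0.3, 0.2631]
tool_rot: [0.514, 3.099, 0.0]
contact_force: [0.7, -0.0, -1.5]
gripper_width: 0.0121
```

Call:
drive_tool:
  steps:
    - [[0,0,0,0,5],[0,0,0,0,5],[0,0,0,0,5]]

```text
t: 32.15
tool_pos: [0.4705, -0.3001, 0.263]
tool_rot: [0.514, 3.099, 0.0]
contact_force: [-0.8, 0.5, -1.4]
gripper_width: 0.0122
```

```bash
python3 - <<'E'
from h import *
F=np.array([.4974,-.3105,.2724]);o=monitor.get_obs()
to(F-Rt()@np.array([-.0289,-.0007,-.0075]),161.05)
s=snap('scene','s24.png');w=snap('wrist','w24.png');t=snap('top','t24.png')
u,v=proj(s,monitor.get_obs()['tool_pos']).astype(int);print(u,v)
cv2.imwrite('pics/z24s.png',cv2.resize(s['image'][v-30:v+20,u-30:u+30][:,:,::-1],None,fx=12,fy=12,interpolation=cv2.INTER_CUBIC))
cv2.imwrite('pics/z24w.png',cv2.resize(w['image'][180:330,180:335][:,:,::-1],None,fx=4,fy=4,interpolation=cv2.INTER_CUBIC))
cv2.imwrite('pics/z24t.png',cv2.resize(t['image'][130:260,300:440][:,:,::-1],None,fx=4.5,fy=4.5,interpolation=cv2.INTER_CUBIC))
E
```

```text
t 32.15 pos [ 0.4705 -0.3001  0.263 ] yaw 161.17 q [ -44.6   20.4   74.3    0.    85.3 -115.7] F [-0.8  0.5 -1.4] w 12.2
shift mm [ 0.  -0.5 -1.9] turn 0.1 tilt 0.0
124 191
```

View pics/z24s.png

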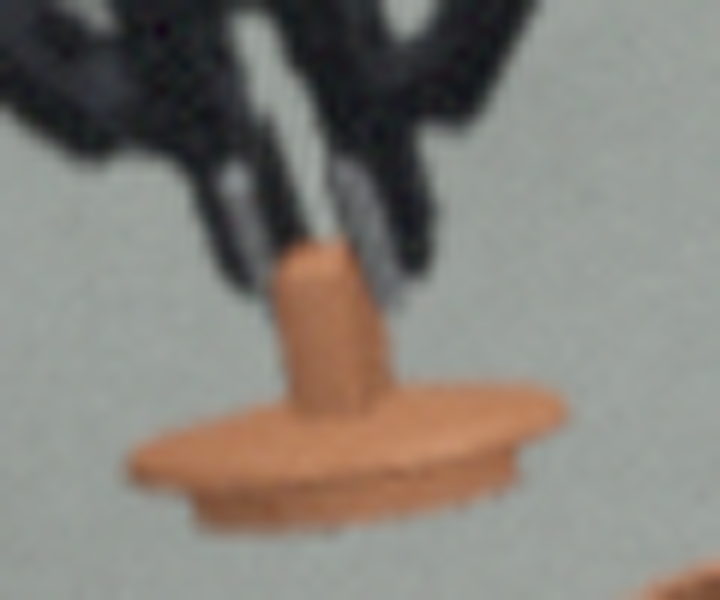

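View pics/z24w.png

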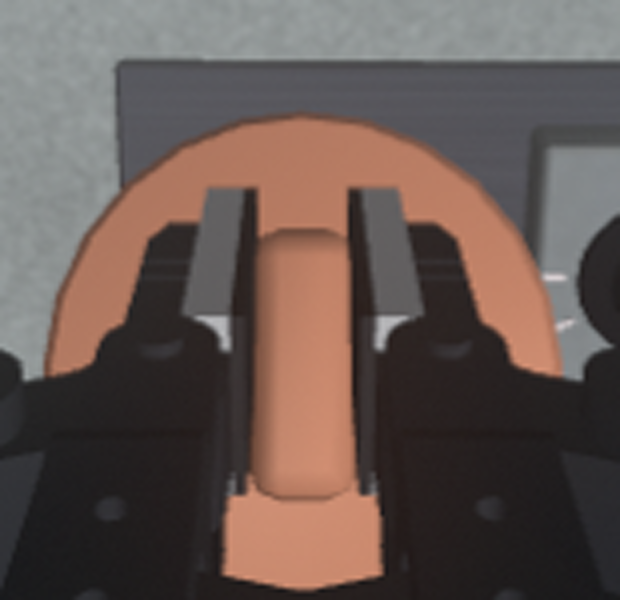

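View pics/z24t.png

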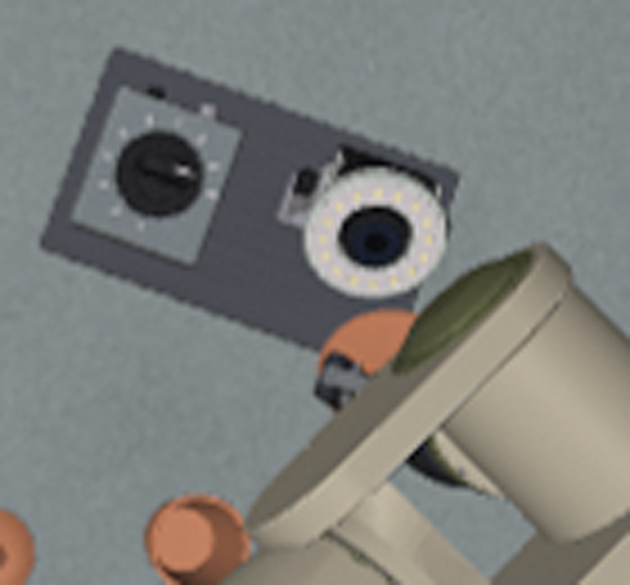

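View pics/s24.png

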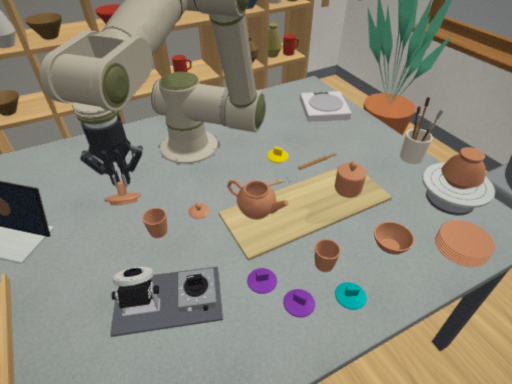

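```bash
python3 - <<'E'
from fit import *
w=load('w24');s=load('s24');o=monitor.get_obs()
a=lambda x,y:np.array((180+(x+.5)/4-.5,180+(y+.5)/4-.5))
b=lambda x,y:np.array((94+(x+.5)/12-.5,161+(y+.5)/12-.5))
obs=[(w,a(304,116),(-41,0,2),.5),(w,a(303,238),(-16,0,39),.5),(w,a(305,496),(16,0,39),.5),
(s,b(300,532),(30,0,-10),1),(s,b(340,415),(17,0,9),1),(s,b(315,272),(16,0,39),1),(s,b(325,242),(-16,0,39),1),
(s,b(128,467),(0,-41,1.5),1),(s,b(570,407),(0,41,1.5),1)]
C,e,n=fit(o,obs);print('C',C,'n',n,'want',-XS*.5736,.819)
w6=load('w6');t=load('top0');t24=load('t24')
z=lambda x,y:(180+(x+.5)/3.5-.5,95+(y+.5)/2.6-.5)
print('w6 dimmer S',S(onz(w6,*z(262,180),.05)),'ring',S(onz(w6,*z(383,487),.125)),S(onz(w6,*z(378,497),.12)))
T=lambda x,y:(300+(x+.5)/4.5-.5,130+(y+.5)/4.5-.5)
print('top dimmer',S(onz(t24,*T(159,173),.05)),'ring',S(onz(t24,*T(376,232),.125)),S(onz(t24,*T(374,236),.12)))
u=lambda x,y:(305+0,0)
print('scene ring', S(onz(load('scene0'),105+ (603-400)*55/400, 260+120*50/400,.125)), 'dimmer',S(onz(load('scene0'),180+191.5/12-.5,260+310.5/12-.5,.05)))
E
```

```text
tool mm [-28.4   0.2  -6.8] tilt 33.7 roll -0.4
[[-0.5, 0.0], [-0.1, -0.3], [-0.4, 0.4], [2.1, -0.2], [-1.1, 0.3], [-0.9, -1.0], [1.5, -0.2], [0.1, -0.2], [0.2, 1.2]]
sd/px [1.0000e-03 8.0000e-04 1.0000e-03 1.6906e+00 1.3097e+00]
C [ 0.49721824 -0.30943059  0.26977738] n [-0.52212086  0.18587619  0.83237002] want [-0.54251221  0.18627253] 0.819
w6 dimmer S [0.0001 0.0015] ring [-0.0024 -0.1322] [-0.006  -0.1402]
top dimmer [-0.0041 -0.0031] ring [-0.0058 -0.1421] [-0.0077 -0.143 ]
scene ring [ 0.004  -0.1382] dimmer [ 0.0059 -0.0007]
```

Call:
drive_tool:
  steps:
    - [[-3,-2,-2,0,5],[-3,-2,-2,0,5],[-3,-2,-2,0,5],[-3,-2,-2,0,5],[-3,-2,-2,0,5]]

```text
t: 32.8
tool_pos: [0.4723, -0.3034, 0.265]
tool_rot: [-0.515, -3.099, -0.0]
contact_force: [-0.8, -0.0, -1.8]
gripper_width: 0.0122
```

```bash
python3 - <<'E'
from h import *
to([.4997,-.3126,.2724]-Rt()@np.array([-.0286,-.0003,-.0071]),161.05);o=monitor.get_obs();print(np.abs(o['dq']).max())
s=snap('scene','s25.png')
# bystanders / teapot comparison: top view before vs now away from arm
t0=load('top0')['image'].astype(int);t1=load('t24')['image'].astype(int)
d=(np.abs(t0-t1).max(2)>50).astype(np.uint8);d=cv2.morphologyEx(d,cv2.MORPH_OPEN,np.ones((3,3)))
n,l,st,c=cv2.connectedComponentsWithStats(d);print(st[1:].tolist())
E
```

```text
t 32.8 pos [ 0.4723 -0.3034  0.265 ] yaw 161.12 q [ -44.7   20.8   73.4    0.    85.8 -115.8] F [-0.8 -0.  -1.8] w 12.2
shift mm [-0.3  0.5 -0.3] turn 0.1 tilt 0.01
0.0016452822889855628
[[373, 185, 46, 29, 507], [414, 209, 6, 5, 26], [370, 215, 6, 6, 27], [418, 214, 4, 4, 15], [428, 223, 17, 17, 114], [391, 228, 11, 10, 64], [373, 236, 6, 6, 31], [383, 239, 6, 10, 48], [234, 279, 70, 35, 866], [177, 284, 55, 42, 609], [254, 297, 34, 41, 352], [301, 302, 63, 18, 851], [297, 317, 51, 65, 737], [477, 330, 35, 20, 474], [363, 333, 3, 3, 9], [293, 337, 6, 12, 39], [364, 337, 3, 7, 21], [365, 337, 118, 47, 1460], [227, 341, 10, 15, 60], [284, 345, 7, 6, 31], [365, 347, 3, 3, 9], [365, 351, 3, 5, 15], [488, 351, 21, 21, 145], [460, 354, 17, 8, 120], [365, 357, 4, 5, 20], [248, 359, 40, 25, 463], [510, 364, 2, 8, 16], [225, 367, 4, 12, 36], [507, 375, 3, 3, 9], [339, 381, 9, 3, 22]]
```

View pics/s25.png

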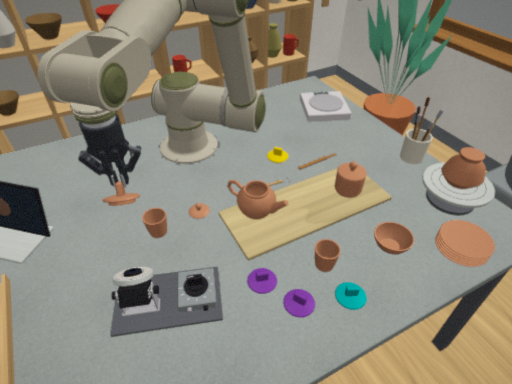

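```bash
python3 -c "
from rig import ticket
print(ticket.sign_off())"
```

```text
the job is handed in; nothing more can be done
None
```

The job is handed in at about 33 s. The dimmer is at full brightness, and the arm is holding the teapot lid still in front of the inspection camera.

**Dimmer:** I turned it clockwise until the torque rose to 0.55 N m. In the wrist pictures its index line then sat on the last tick, pointing to the camera head.

**Tilting the lid:** The moves only allow the tool to point straight down. I lifted the lid by its tab, then pivoted it between the pads at low grip force. First I pushed its rim against the front face of the fixed dimmer housing, then pressed its flange on the housing's edge. Contact forces stayed under about 14 N.

**Last checks:**
- **Tilt:** Fitting points from the wrist and scene views gave 33.7°, good to about 2°, against the 35° wanted. The fit just before had given 35.1°.
- **Position:** The lid's centre should be within a few mm of the focus point. The last 4 mm correction was checked by the arm's own reading (within 1 mm), not by a new fit.
- **Stillness:** The arm was motionless with a 50 N grip.
- **Other ware:** The teapot and the other pieces look unmoved in the scene view.

**What went wrong or disagreed:**
- **First close missed:** The fingers closed above the tab, because their real tips sit about 18 mm higher than the reported TCP. I regrasped lower.
- **Lid slid in the grip:** It moved roughly 15 mm along its tab while being tilted, and the final position allows for that.
- **Tilt estimates:** An early wrist-only estimate (about 18–23°) disagreed with the two-view fit (30.6°). I went with the fit, and its predicted contact height on the housing edge then matched to 0.1 mm.
- **Lens position:** The views differ by about 3–5 mm on where the lens is. I placed it from the gripped dimmer and the given 140 mm spacing.

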